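Stand a fallen jar up and close the lane guide one hole

ROBOT

A 6-joint arm with a two-finger parallel gripper is mounted at the origin on the work surface. World frame = base frame: x ahead of the robot, y to its left, z up, the work surface at z = 0. Lengths are in m, angles in degrees, forces in N, time in s.
With the tool pointing down it reaches from about 0.4 to 0.825 m from the base axis. Payload 7 kg.
Tool frame: the origin (TCP) lies at the centre of the arm's flange, where the gripper is bolted on; the fingertips stand 178 mm ahead of it and the grasp point (between the pads) lies 159 mm ahead of it; x points along the fingers, y is the direction in which the jaws open and shut, and the axes are right-handed (so a half turn about x gives the same grasp; the last joint's range is limited). The gripper opens to 88 mm and grips with 3 to 60 N. Pads are 19 mm wide; open, the fingers measure 130 mm over their backs; the gripper's body (78 mm by 193 mm) begins 47 mm behind the grasp point.
Start: joints at [88.069, 20.546, 0.682, 0, -70.136, -16.507], TCP at [0.213, 0.64, 0.405] pointing down, gripper open.
Joint ranges: [-176.03, 176.03], [-82.01, 121.73], [-58.28, 71.71], [-173.87, 95.51], [-174.79, -0.11], [-173.66, 173.66]. Speed limits (degrees/s): [136.94, 136.94, 172.46, 180, 180, 180].

INTERFACE

Orientations are given as [roll, pitch, yaw] about the fixed x, y, z axes, in that order (R = Rz(yaw) Ry(pitch) Rx(roll)).
In Python, from plant import ctrl gives the robot as it stands. The module is installed in compiled form; this text tells all that it offers.
- The arm moves only by the shell command python3 -m inch 'ROWS'. ROWS is JSON, one flat list of numbers, 7 for each row, row after row: the shift along the tool's x, y, z in m, then the turn, a rotation vector about the tool's x, y, z in degrees, then the finger opening in m, from 0 to 0.0876. In form: [dx, dy, dz, rx, ry, rz, hand, dx, dy, dz, rx, ry, rz, hand, ...]. A call has 1 to 20 rows; each row shifts and turns the pose as measured when the row begins, along the tool's axes as they then stand; what a row does not reach is not made up. A row lasts 1/8 s, in which the tool goes at most 62.5 mm and 10.7 degrees, less where a joint would pass 70% of its speed; a pose out of reach is approached as far as the arm can. A call with a gripper value outside its range is refused whole. The fingers move at their own pace and stop on an object; the grip force is fixed at half the most. Time passes only in rows, so rows that do not move let the fingers close. It gives the time, the measured TCP pose, the force and the opening at its end, in the units of the state.
- ctrl.get_obs(): the state, without advancing time (a new reading comes with each control period).
- ctrl.snapshot(name): name is "side" or "top" or "wrist"; returns a dict with "color" (400x640x3 uint8, red, green, blue), "depth" (400x640 float32, m along the optical axis (not along the pixel's ray), 0 where there is no reading), "K" (3x3 intrinsics, pixels), "k1" (the pictures are not rectified: a ray, as slopes to the right and down, at radius r is drawn at 1 + k1 r^2 times it, then the intrinsics apply), "position" and "attitude" of the camera in the world; the wrist camera has in their place "hand_eye" (4x4, takes a point from camera to tool coordinates, whose origin is the TCP and whose axes are the tool frame's). Camera axes: x right, y up, looking along -z (the intrinsics and any distortion apply to the point x, -y, -z); pixel columns grow to the right and rows downward; lengths in m; the calibration is good to about 2 mm. A picture is of the moment at which its call begins: read the wrist's pose just before it.
- ctrl.close_job(): hands the job in, once; it reports no verdict.
The state is a dict: "clock": time; "joint_pos": joint angles; "qvel": joint speeds; "tau": joint torques, N m; "tool_pos": TCP position; "orientation": TCP orientation; "force": force on the tool from outside, world axes, zero at the start; "moment": the same for the moment, N m; "opening": finger opening in m.
Only numpy, scipy, OpenCV 4.12 (cv2) and the standard library are available. Lean on these libraries where they do the work, as an engineer would, in place of code of your own. Each camera call takes 0.05 s, during which the arm holds its last target.

TASK

The side guide of the jar lane is still set for the big jars, so one of the small jars has fallen over. Stand the fallen jar upright on the lane bed between the two fences and let go of it, then pull up the black knob of the guide's lock plunger and with it slide the guide to the next hole towards the jars, so that the lane is narrow, with the jar left standing in it and nothing else disturbed. Finish while still holding on to the knob, with the pin held fully home in that hole.

Things in the scene. Friction and masses are not known exactly. Their poses are not given: they have to be found in the camera images.
- lane: Jar lane fixed to the table, axes level. Origin on the table surface (z=0) under the lane, x across the lane away from the robot, y along the lane, z up. White slide bed x=-73 to +78, y=-210 to +210 mm, top at z=46 mm. An end stop closes it at y=-207 mm; the +y end is open. Both fences run along y and reach up to z=78 mm.
- far_fence (a point): Middle of the top edge of the fixed far fence, on its inner face: lane x=+68 mm, z=78 mm. Axes as the lane's.
- next_hole (a point): Centre of the mouth of the hole to use, at lane x=-115, y=0, z=40 mm. A 30x30 mm square steel tube runs under the bed along lane x and sticks out towards the robot to x=-272 mm; its top has three 13 mm round holes 60 mm apart, at x=-235, -175 (the pin starts in this one) and -115 mm. Axes as the lane's.
- guide (a joint): Travel of the near side guide along the tube (m): 0 with the pin in its first hole, growing towards the jars (lane +x), 0.060 at the next hole; range -0.062 to 0.078. About 2 N of friction; 1.5 mm play each way with the pin in a hole. The guide is a sleeve on the tube (50x46 mm), with an arm to a low fence 400 mm long. The lock plunger stands on the sleeve.
- guide_fence (a point): Middle of the top edge of the moving guide's fence, on its inner face: lane x = -68 mm + travel, z=78 mm. The lane is 136 mm wide at the start and 76 mm at the next hole. Axes as the lane's.
- plunger (a joint): Lift of the lock plunger (m): 0 fully home, 0.015 pulled up to its stop. A spring pushes it down, 5 N at 0, 8 N at 0.015. The 10 mm round-ended pin reaches 11 mm into the tube when home, so it is clear at 0.011; let down between holes it rides on the tube. Moved sideways while pulled up, it takes the guide along.
- knob_grip (a point): On the axis of the plunger's black pull knob, 13 mm above its underside: 89 mm above the table when home, at lane x = -175 mm + travel, y=0. The knob is upright and round, 30 mm across, 24 mm tall, from 76 to 100 mm above the table. Under it a bush up to 25 mm wide, then the sleeve's top at 53 mm above the table. Axes as the lane's.
- knob: The black pull knob itself, fixed on the plunger pin (30 mm diameter, 24 mm tall). Origin at the centre of its underside, z up.
- jar: The fallen small jar: square plastic jar 58x58 mm, 86 mm tall body with a round white lid 55 mm in diameter on it, 110 mm tall in all, about 0.28 kg, origin at the centre of its underside, z from base to lid. It starts lying on one flat side on the lane bed, roughly along the lane with its lid towards the lane's open +y end.
- jar_b: Small jar like the fallen one, standing in the lane towards its closed end (nearer to the fallen one). Origin at the centre of its underside, z up. To be left alone.
- jar_c: Small jar standing in the lane against the end stop. Origin at the centre of its underside, z up. To be left alone.
- spare_lid: Loose white jar lid, 55 mm in diameter, 20 mm tall, on the table on the +y side of the tube. Origin at the centre of its underside.
- tape_roll: Roll of brown packing tape lying flat, 104 mm in diameter, 48 mm tall, on the table on the -y side of the tube. Origin at the centre of its underside.
- big_jar: Big square jar 100x100 mm, 137 mm tall, on the table to the right (-y). Origin at the centre of its underside.
- spray: White spray bottle 72 mm in diameter, 199 mm tall, on the table to the right (-y). Origin at the centre of its underside.
- scraper: Bench scraper with a steel blade, 195 mm long, 70 mm wide, 18 mm thick, lying on the table to the left (+y). Origin between handle and blade, on the table.
Mind the look-alikes: they are no part of the job. Leave any blue or pink look-alike of the jar alone.

How it is judged:
By the outcome, as a careful person would: the job done as asked, in the order asked, and still so for the second after the job is handed in, while the arm keeps its last pose, push and grip.
It also fails if it takes over 48 s, if anything falls off the work surface, if the arm or the gripper's body presses on something with over 40 N, if the wrist force passes 120 N, or if a joint passes its speed limit or range.

## Working session

There is one attempt and no reset: what is moved stays moved. The work goes in short steps, Python scripts to look and compute and a shell command to move; the robot and the scene stay as the last step left them, time stands still between calls to the robot, and variables do not carry over. Pictures are saved under pics/ and viewed, and the job is handed in when it is done.

```bash
mkdir -p pics; ls; python3 - <<'E'
from plant import ctrl
import cv2,numpy as np
print(ctrl.get_obs())
for n in ["side","top","wrist"]:
    s=ctrl.snapshot(n); cv2.imwrite(f"pics/{n}0.png",s["color"][:,:,::-1]); np.savez(f"{n}0.npz",**s)
    print(n,{k:(v if np.size(v)<20 else np.shape(v)) for k,v in s.items()})
E
```

```text
pics
{'clock': 0.0, 'joint_pos': array([ 8.80697018e+01,  2.05902081e+01,  6.34229438e-01, -1.97291952e-02,
       -7.01348959e+01, -1.65071416e+01]), 'qvel': array([ 0.04908078,  0.03562268,  0.10997813, -0.13835575, -0.08018701,
       -0.0450691 ]), 'tau': array([-9.23747939e-04, -5.82714558e+01,  2.93051273e+01,  6.99724853e+00,
        6.86983185e-03, -1.68769852e-04]), 'tool_pos': array([0.21341962, 0.64016974, 0.40374099]), 'orientation': array([  94.97341916,   89.9072515 , -103.47073949]), 'force': array([ 0.06756566, -0.44162867, -0.21740925]), 'moment': array([0.01478783, 0.00309767, 0.00806705]), 'opening': 0.08762868831477326}
side {'color': (400, 640, 3), 'depth': (400, 640), 'K': array([[444.50378682,   0.        , 321.00758912],
       [  0.        , 444.50378682, 192.94208115],
       [  0.        ,   0.        ,   1.        ]]), 'k1': -0.1239104735213678, 'position': array([ 0.26747257, -0.79428313,  1.06269795]), 'attitude': array([ 39.9993676 ,  -0.46373171, -15.71540778])}
top {'color': (400, 640, 3), 'depth': (400, 640), 'K': array([[389.27828447,   0.        , 
[... 164 characters left out ...]
([ 0.26344771, -0.0226335 ,  1.02987035]), 'attitude': array([ 13.92864897,   0.18554347, -92.24740087])}
wrist {'color': (400, 640, 3), 'depth': (400, 640), 'K': array([[280.84029145,   0.        , 323.74794873],
       [  0.        , 280.84029145, 197.39730293],
       [  0.        ,   0.        ,   1.        ]]), 'k1': -0.010362795498552712, 'hand_eye': array([[-1.04161326e-03,  2.83080900e-01, -9.59095469e-01,
         2.05072886e-02],
       [ 9.99999419e-01,  2.73016081e-05, -1.07797829e-03,
         1.47856755e-04],
       [-2.78970216e-04, -9.59096034e-01, -2.83080764e-01,
        -7.66726914e-02],
       [ 0.00000000e+00,  0.00000000e+00,  0.00000000e+00,
         1.00000000e+00]])}
```

View pics/side0.png

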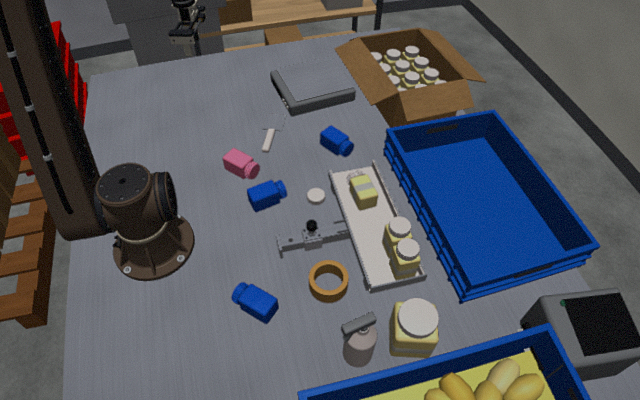

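View pics/top0.png

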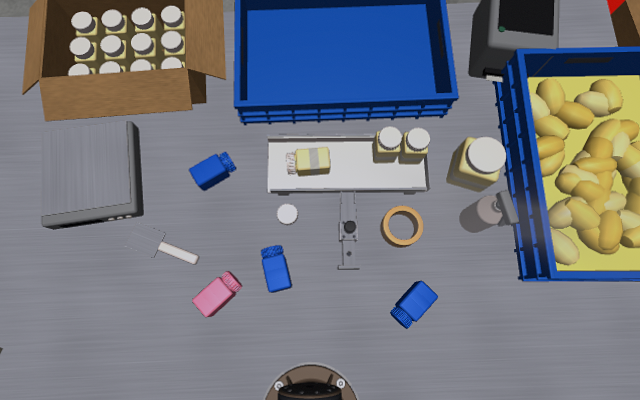

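View pics/wrist0.png

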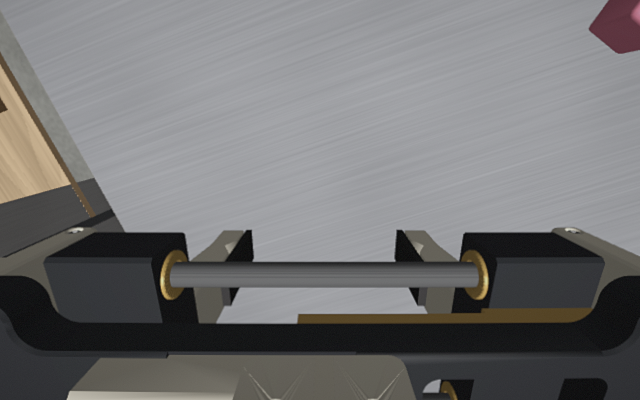

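The top view shows the fallen yellow jar at (312,160) with its lid at (291,162), the standing jars at (389,140) and (417,140), and the knob at (349,228). The look-alikes are blue jars at (212,171), (276,268) and (414,304), a pink jar at (216,293), and the spare lid at (287,214), which could be taken for the jar's lid. I choose the yellow jar lying in the lane, and will check it in a close crop.

```bash
cat > h.py <<'E'
import numpy as np, cv2
from scipy.spatial.transform import Rotation as R
def cam(s,tool=None):
    if 'position' in s:
        return np.array(s['position']), R.from_euler('xyz',s['attitude'],degrees=True).as_matrix()
    H=np.array(s['hand_eye']); p,o=tool; Rt=R.from_euler('xyz',o,degrees=True).as_matrix()
    return Rt@H[:3,3]+p, Rt@H[:3,:3]
def undist(s,uv):
    K=s['K'];k=float(s['k1'])
    return cv2.undistortPoints(np.array(uv,float).reshape(-1,1,2),K,np.array([k,0,0,0,0.])).reshape(-1,2)
def rays(s,uv,tool=None):
    p,A=cam(s,tool); n=undist(s,uv)
    return p,(A@np.c_[n[:,0],-n[:,1],-np.ones(len(n))].T).T
def onz(s,uv,z,tool=None):
    p,d=rays(s,uv,tool); z=np.broadcast_to(z,len(d)); return p+d*((z-p[2])/d[:,2])[:,None]
def cloud(s,tool=None):
    h,w=s['depth'].shape; u,v=np.meshgrid(np.arange(w),np.arange(h))
    p,d=rays(s,np.c_[u.ravel(),v.ravel()],tool)
    return (p+d*s['depth'].reshape(-1,1)).reshape(h,w,3)
def crop(s,x0,y0,x1,y1,f,name):
    c=s['color'][y0:y1,x0:x1,::-1]; cv2.imwrite(name,cv2.resize(np.ascontiguousarray(c),None,fx=f,fy=f,interpolation=cv2.INTER_CUBIC))
E
python3 - <<'E'
from h import *
s=dict(np.load('top0.npz'));crop(s,250,120,450,280,4,'pics/topc.png')
P=cloud(s)
for uv in [(312,160),(349,228),(389,138),(417,138),(287,214),(480,150),(340,175),(320,310),(320,163)]:
    print(uv,P[uv[1],uv[0]].round(4))
s=dict(np.load('side0.npz'));crop(s,260,150,440,300,4,'pics/sidec.png')
P=cloud(s)
for uv in [(364,190),(312,224),(400,225),(407,247),(370,260)]:
    print(uv,P[uv[1],uv[0]].round(4))
E
```

```text
(312, 160) [ 0.6113 -0.0277  0.1022]
(349, 228) [ 0.4339 -0.1108  0.0995]
(389, 138) [ 0.6401 -0.2153  0.1551]
(417, 138) [ 0.6374 -0.2826  0.1547]
(287, 214) [0.4932 0.0441 0.0179]
(480, 150) [ 0.6077 -0.4379  0.1352]
(340, 175) [ 0.5873 -0.1007  0.0456]
(320, 310) [ 0.2431 -0.0333  0.0019]
(320, 163) [ 0.6023 -0.0476  0.1027]
(364, 190) [ 0.6129 -0.0448  0.1054]
(312, 224) [ 0.4408 -0.1183  0.1022]
(400, 225) [ 0.6449 -0.2178  0.155 ]
(407, 247) [ 0.6355 -0.2854  0.1573]
(370, 260) [ 0.5683 -0.2358  0.0488]
```

View pics/topc.png

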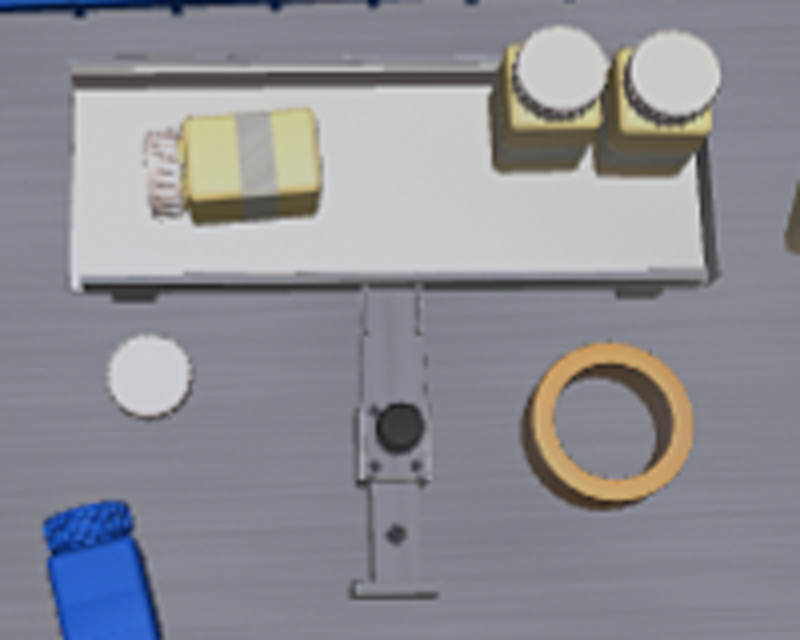

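View pics/sidec.png

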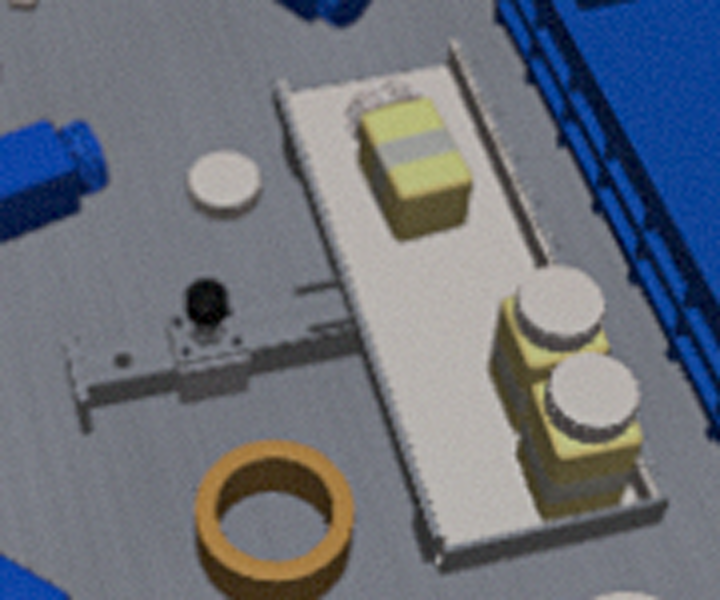

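The crops confirm the yellow jar, which lies with a grey band round it and its lid towards the open end. Next I measure the lane, knob and jar.

```bash
python3 - <<'E'
from h import *
for n in ['top','side']:
    s=dict(np.load(n+'0.npz')); P=cloud(s); C=s['color'].astype(int); hsv=cv2.cvtColor(s['color'],cv2.COLOR_RGB2HSV)
    X=P.reshape(-1,3); H=hsv.reshape(-1,3).astype(int)
    reg=(X[:,0]>.3)&(X[:,0]<.75)&(X[:,1]>-.36)&(X[:,1]<.2)
    # jar top face: yellow, z~.104
    jar=reg&(X[:,2]>.09)&(X[:,2]<.118)&(X[:,1]>-.15)&(X[:,0]>.55)&(X[:,1]<.06)
    J=X[jar]; print(n,'jar n',len(J),J.mean(0),'zmed',np.median(J[:,2]))
    r=cv2.minAreaRect((J[:,:2]*1000).astype(np.float32)); print(' rect',r)
    # knob top
    k=reg&(X[:,2]>.092)&(X[:,2]<.108)&(H[:,2]<70)&(X[:,0]<.5); K=X[k]
    print(' knob',len(K),K.mean(0),K.min(0),K.max(0))
    # bed
    b=reg&(X[:,2]>.038)&(X[:,2]<.054)&(H[:,2]>150)&(H[:,1]<40)&(X[:,0]>.45); B=X[b]
    print(' bed',len(B),np.median(B[:,2]), cv2.minAreaRect((B[:,:2]*1000).astype(np.float32)))
    # fence tops
    f=reg&(X[:,2]>.066)&(X[:,2]<.085)&(X[:,0]>.45); F=X[f]
    for lo,hi in [(.48,.56),(.64,.72)]:
        g=F[(F[:,0]>lo)&(F[:,0]<hi)]
        if len(g)>20:
            c=np.polyfit(g[:,1],g[:,0],1); print(' fence',lo,len(g),'slope deg',np.degrees(np.arctan(c[0])),'x at y=-.1',np.polyval(c,-.1),g.min(0),g.max(0))
    for side,(lo,hi,z) in dict(b=(.1,.19,.155)).items():
        g=X[reg&(X[:,2]>.145)&(X[:,2]<.165)]
        print(' lids',len(g),g.min(0),g.max(0))
s=dict(np.load('top0.npz'))
px=lambda L:[(250+x/4,120+y/4) for x,y in L]
print(onz(s,px([(84,280),(705,274),(76,71),(490,70)]),.078))
print(onz(s,px([(400,430)]),.100), onz(s,px([(396,535)]),.04))
s=dict(np.load('side0.npz')); px=lambda L:[(260+x/4,150+y/4) for x,y in L]
print(onz(s,px([(283,85),(437,560),(455,47)]),.078)); print(onz(s,px([(208,302)]),.095),onz(s,px([(123,360)]),.04))
E
```

```text
top jar n 904 [ 0.61298999 -0.02065942  0.10195034] zmed 0.1026750644516829
 rect ((615.20654296875, -17.615753173828125), (58.463802337646484, 109.73104095458984), 2.2591025829315186)
 knob 110 [ 0.43816408 -0.11210861  0.09905272] [ 0.42391569 -0.12590928  0.09320109] [ 0.45179877 -0.09907786  0.10385895]
 bed 4868 0.045536421052249254 ((566.2659301757812, -115.71620178222656), (417.4966125488281, 232.1582489013672), 87.55658721923828)
 fence 0.48 628 slope deg 1.3543448438983021 x at y=-.1 0.540956895241458 [ 0.52977271 -0.32810291  0.06601672] [0.55894248 0.08262563 0.08280418]
 fence 0.64 526 slope deg 2.284152189177935 x at y=-.1 0.6846603863964267 [ 0.64311154 -0.27035731  0.0662812 ] [0.69600378 0.08813835 0.08410889]
 lids 832 [ 0.60886807 -0.31177424  0.14524676] [ 0.67171384 -0.18914517  0.15968327]
side jar n 617 [ 0.61347826 -0.02499013  0.10316816] zmed 0.10443098564751319
 rect ((615.1494750976562, -15.384288787841797), (60.18989562988281, 113.72441101074219), 4.818685054779053)
 knob 77 [ 0.43959238 -0.11687597  0.09973793] [ 0.42736609 -0.12782897  0.09203709] [ 0.45
[... 280 characters left out ...]
.55965523 0.08408797 0.0843686 ]
 fence 0.64 410 slope deg 3.746673896084442 x at y=-.1 0.6821381163289338 [ 0.64003556 -0.33226848  0.06617569] [0.69706925 0.09142031 0.08448117]
 lids 758 [ 0.60979113 -0.31295718  0.14507376] [ 0.6727685  -0.18918031  0.16175354]
[[ 0.5437161   0.07941354  0.078     ]
 [ 0.53177251 -0.31480494  0.078     ]
 [ 0.68694277  0.08280188  0.078     ]
 [ 0.67654944 -0.18912755  0.078     ]]
[[ 0.43489726 -0.11326629  0.1       ]] [[ 0.37847748 -0.11240091  0.04      ]]
[[ 0.5504399   0.07341368  0.078     ]
 [ 0.52901303 -0.33273567  0.078     ]
 [ 0.68988484  0.07684199  0.078     ]]
[[ 0.44084255 -0.11796815  0.095     ]] [[ 0.38133634 -0.1116658   0.04      ]]
```

```bash
cat >> h.py <<'E'
def tomat(o): return R.from_euler('xyz',o,degrees=True).as_matrix()
def delta(obs,p,Rm):
    Rt=tomat(obs['orientation']); return (Rt.T@(np.array(p)-obs['tool_pos'])).round(4), R.from_matrix(Rt.T@Rm).as_rotvec(degrees=True).round(2)
def state(o):
    Rt=tomat(o['orientation']); print('t',round(o['clock'],2),'j',o['joint_pos'].round(1),'p',o['tool_pos'].round(4),'F',o['force'].round(1),'M',o['moment'].round(2),'op',round(o['opening'],4)); print('grasp',(o['tool_pos']+.159*Rt[:,0]).round(4)); print(Rt.round(3))
E
python3 - <<'E'
from h import *
from plant import ctrl
state(ctrl.get_obs())
s=dict(np.load('top0.npz'));px=lambda L:[(250+x/4,120+y/4) for x,y in L]
Q=onz(s,px([(183,118),(313,109),(320,184),(188,196)]),.104);print(Q,Q.mean(0))
print(onz(s,px([(318,218)]),.046))
for a,b in [(0,1),(3,2),(0,3),(1,2)]:
    d=Q[b]-Q[a];print(a,b,np.linalg.norm(d),np.degrees(np.arctan2(d[1],d[0])))
for n in ['top','side']:
    s=dict(np.load(n+'0.npz')); P=cloud(s);X=P.reshape(-1,3);H=cv2.cvtColor(s['color'],cv2.COLOR_RGB2HSV).reshape(-1,3).astype(int)
    m=(X[:,2]>.097)&(X[:,2]<.112)&(X[:,0]>.55)&(X[:,0]<.68)&(X[:,1]>-.12)&(X[:,1]<.06)&(H[:,1]>60)&(H[:,0]>15)&(H[:,0]<40)
    J=X[m];print(n,len(J),cv2.minAreaRect((J[:,:2]*1000).astype(np.float32)),J.mean(0),J.min(0),J.max(0))
    for lo,hi in [(.585,.65)]:
        pass
E
```

```text
t 0.15 j [ 88.1  20.6   0.6  -0.  -70.1 -16.5] p [0.2134 0.6402 0.4039] F [-0.3 -0.4 -0.5] M [-0.    0.   -0.04] op 0.0877
grasp [0.2134 0.64   0.2449]
[[-0.    -0.316 -0.949]
 [-0.001 -0.949  0.316]
 [-1.     0.001 -0.   ]]
[[ 0.64056939  0.01243221  0.104     ]
 [ 0.64332642 -0.07032188  0.104     ]
 [ 0.59285604 -0.07231237  0.104     ]
 [ 0.58825833  0.01076491  0.104     ]] [ 0.61625255 -0.02985928  0.104     ]
[[ 0.58973505 -0.07293458  0.046     ]]
0 1 0.08280000618444895 -88.09184716089467
3 2 0.0832044083820942 -86.83233501926222
0 3 0.052337627484418774 -178.17443159870547
1 2 0.05050961271908068 -177.74148678006748
top 238 ((614.9928588867188, -26.82476043701172), (57.24570846557617, 88.2319107055664), 0.8960301280021667) [ 0.61858241 -0.02323677  0.10245436] [ 0.58612918 -0.07094445  0.09705744] [0.64421056 0.01746644 0.10780463]
side 332 ((615.4017944335938, -28.723007202148438), (57.37185287475586, 87.62281036376953), 3.8768150806427) [ 0.61450823 -0.03282246  0.10448092] [ 0.58496894 -0.07348723  0.09726462] [0.64561772 0.01585973 0.11017029]
```

```bash
cat > tgt.py <<'E'
from h import *
def pose(G,yaw,tilt,d=.159):
    a=np.radians(yaw); ax=np.array([np.cos(a),np.sin(a),0])
    Rd=np.c_[[0,0,-1],-ax,[-np.sin(a),np.cos(a),0]]
    Rm=R.from_rotvec(ax*np.radians(tilt)).as_matrix()@Rd
    return np.array(G)-d*Rm[:,0],Rm
E
python3 - <<'E'
from tgt import *
from plant import ctrl
P=cloud(dict(np.load('top0.npz'))).reshape(-1,3)
for y in np.arange(0,.7,.1):
  for x in np.arange(.2,.9,.1):
    m=(abs(P[:,0]-x)<.05)&(abs(P[:,1]-y)<.05)&(P[:,2]>-.1); print(f"{P[m,2].max() if m.any() else -1:.2f}",end=' ')
  print(' y',round(y,1))
o=ctrl.get_obs()
for d in (.26,.159):
    p,Rm=pose((.6155,-.008,.085),2.5,-45,d); print(p,delta(o,p,Rm))
E
```

```text
0.01 1.03 0.06 0.08 0.11 0.08 0.12  y 0.0
0.01 0.06 0.06 0.08 0.07 0.08 0.12  y 0.1
0.06 0.06 0.01 0.01 0.06 0.06 0.16  y 0.2
0.06 0.06 0.02 0.01 0.06 0.15 0.17  y 0.3
0.01 0.01 0.02 0.07 0.08 0.15 0.18  y 0.4
0.01 0.01 0.02 0.08 0.08 0.15 0.18  y 0.5
0.24 0.01 0.01 0.08 0.08 0.15 0.17  y 0.6
[0.60748067 0.17567278 0.26884776] (array([ 0.1356,  0.3159, -0.5207]), array([65.32, 39.26, 26.99]))
[0.61059587 0.10432297 0.19742998] (array([ 0.2071,  0.3825, -0.5462]), array([65.32, 39.26, 26.99]))
```

```bash
python3 -m inch '[0,0.03,-0.05,0,0,0,0.075, 0,0.03,-0.05,0,0,0,0.075, 0,0.03,-0.05,0,0,0,0.075, 0,0.03,-0.05,0,0,0,0.075, 0,0.03,-0.05,0,0,0,0.075, 0,0.03,-0.05,0,0,0,0.075, 0,0.03,-0.05,0,0,0,0.075, 0,0.03,-0.05,0,0,0,0.075, 0,0,0,10,0,0,0.075, 0,0,0,10,0,0,0.075, 0,0,0,10,0,0,0.075, 0,0,0,10,0,0,0.075, 0,0,0,10,0,0,0.075, 0,0,0,10,0,0,0.075, 0,0,0,0,0,0,0.075]'
python3 - <<'E'
from tgt import *
from plant import ctrl
o=ctrl.get_obs(); state(o)
p,Rm=pose((.6155,-.008,.085),2.5,-45,.26); print(p,delta(o,p,Rm))
p,Rm=pose((.6155,-.008,.085),2.5,0,.26); print(p,delta(o,p,Rm))
s=ctrl.snapshot('wrist'); np.savez('w1.npz',p=o['tool_pos'],o=o['orientation'],**s); cv2.imwrite('pics/w1.png',s['color'][:,:,::-1])
E
```

```text
clock: 2.02
tool_pos: [0.5255, 0.2732, 0.3999]
orientation: [136.7, 89.5, -123.5]
force: [-0.3, 0.0, 0.7]
opening: 0.0745
t 2.02 j [ 46.4  13.1 -10.4   0.1 -66.9 -36.7] p [0.5255 0.2732 0.3999] F [-0.3  0.   0.7] M [ 0.09 -0.04 -0.  ] op 0.0745
grasp [0.5248 0.2721 0.2409]
[[-0.005 -0.986 -0.169]
 [-0.007 -0.169  0.986]
 [-1.     0.006 -0.006]]
[0.60748067 0.17567278 0.26884776] (array([ 0.1314, -0.0651, -0.1092]), array([ 6.99, 44.57,  2.55]))
[ 0.6155 -0.008   0.345 ] (array([ 0.0565, -0.0414, -0.292 ]), array([ 7.24, -0.37, -0.31]))
```

View pics/w1.png

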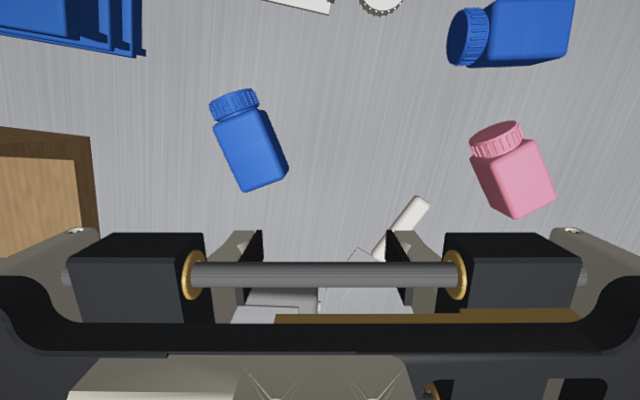

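The wrist view shows the blue jar at (248,140), pink at (512,170) and the lane end at the top (290,5). I now tilt to approach.

```bash
python3 -m inch '[0,0,0,7,0,0,0.075, 0,0,0,0,9,0,0.075, 0,0,0,0,9,0,0.075, 0,0,0,0,9,0,0.075, 0,0,0,0,9,0,0.075, 0,0,0,0,9,0,0.075,0,0,0,0,0,0,0.075]'
python3 - <<'E'
from tgt import *
from plant import ctrl
o=ctrl.get_obs(); state(o)
p,Rm=pose((.6155,-.008,.085),2.5,-45,.26); print(p,delta(o,p,Rm))
s=ctrl.snapshot('wrist'); np.savez('w2.npz',p=o['tool_pos'],o=o['orientation'],**s); cv2.imwrite('pics/w2.png',s['color'][:,:,::-1])
E
```

```text
clock: 2.95
tool_pos: [0.5257, 0.2734, 0.4006]
orientation: [178.8, 43.3, -86.7]
force: [-0.1, 0.1, -0.1]
opening: 0.0748
t 2.95 j [ 53.8  22.  -16.5  27.6 -90.7 -58.9] p [0.5257 0.2734 0.4006] F [-0.1  0.1 -0.1] M [2.56 0.13 0.  ] op 0.0748
grasp [0.5324 0.1579 0.2915]
[[ 0.042 -0.997 -0.06 ]
 [-0.726 -0.072  0.684]
 [-0.686  0.015 -0.727]]
[0.60748067 0.17567278 0.26884776] (array([ 0.1648, -0.0765,  0.0241]), array([ 1.74, -1.67,  0.57]))
```

View pics/w2.png

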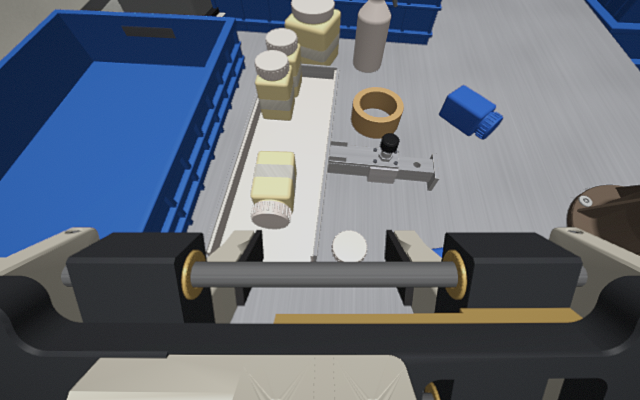

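The wrist view shows the fallen jar at (273,185), lid at (272,213), knob at (389,143) and both fences. I use it to refine the poses.

```bash
python3 - <<'E'
from tgt import *
s=dict(np.load('w2.npz')); t=(s['p'],s['o']); P=cloud(s,t); X=P.reshape(-1,3); H=cv2.cvtColor(s['color'],cv2.COLOR_RGB2HSV).reshape(-1,3).astype(int)
crop(s,190,90,460,290,2.9,'pics/w2c.png')
m=(X[:,2]>.095)&(X[:,2]<.115)&(X[:,0]>.56)&(X[:,0]<.67)&(X[:,1]>-.12)&(X[:,1]<.06)
J=X[m];print(len(J),cv2.minAreaRect((J[:,:2]*1000).astype(np.float32)),J.mean(0),np.median(J[:,2]))
k=(X[:,2]>.08)&(X[:,2]<.11)&(H[:,2]<60)&(abs(X[:,0]-.437)<.05)&(abs(X[:,1]+.114)<.05);K=X[k];print('knob',K.mean(0),K.min(0),K.max(0))
f=(X[:,2]>.07)&(X[:,2]<.085)&(X[:,1]>-.34)&(X[:,1]<.1)
for lo,hi in [(.51,.56),(.66,.71)]:
    g=X[f&(X[:,0]>lo)&(X[:,0]<hi)]; c=np.polyfit(g[:,1],g[:,0],1);print(lo,len(g),np.degrees(np.arctan(c[0])),np.polyval(c,-.12))
E
```

```text
2318 ((618.1317749023438, -15.243976593017578), (58.263275146484375, 109.21088409423828), 2.455406665802002) [ 0.61683135 -0.01376276  0.10228679] 0.10304511707367073
knob [ 0.44211212 -0.1065729   0.0956573 ] [ 0.42836448 -0.12439689  0.08053225] [ 0.4549561  -0.09739908  0.10133475]
0.51 1119 1.3288771635190242 0.5433782278683285
0.66 1195 2.3032432414853545 0.6863504739094187
```

View pics/w2c.png

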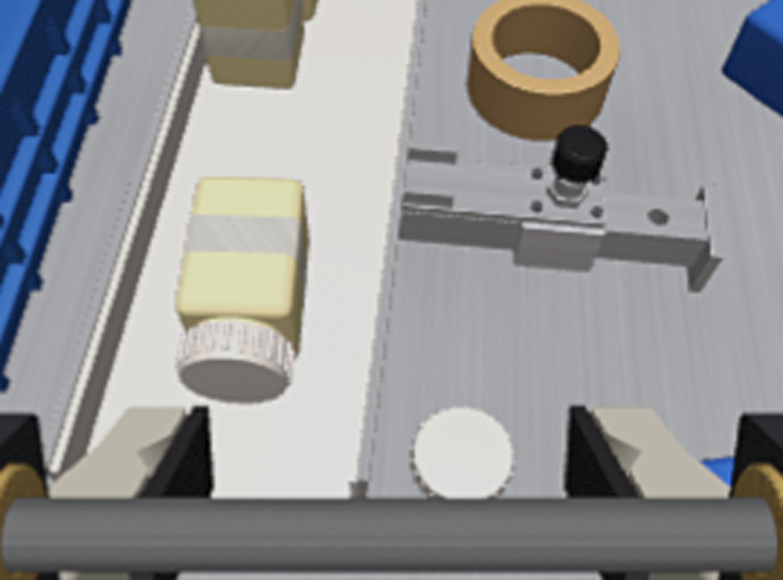

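```bash
python3 -m inch '[0.05,-0.028,0.008,0.6,-0.6,0.2,0.075, 0.05,-0.028,0.008,0.6,-0.6,0.2,0.075, 0.05,-0.028,0.008,0.6,-0.6,0.2,0.075, 0,0,0,0,0,0,0.075]'
python3 - <<'E'
from tgt import *
from plant import ctrl
o=ctrl.get_obs(); state(o)
p,Rm=pose((.6175,-.006,.085),2.5,-45); print(p,delta(o,p,Rm))
E
```

```text
clock: 3.5
tool_pos: [0.6179, 0.1871, 0.2788]
orientation: [-179.6, 46.7, -87.1]
force: [-1.1, 0.3, 0.4]
opening: 0.0751
t 3.5 j [ 41.2  29.9 -21.7  34.5 -72.1 -59.6] p [0.6179 0.1871 0.2788] F [-1.1  0.3  0.4] M [ 2.26  0.09 -0.03] op 0.0751
grasp [0.6235 0.0782 0.1631]
[[ 0.035 -0.999 -0.03 ]
 [-0.685 -0.046  0.727]
 [-0.728 -0.005 -0.686]]
[0.61259587 0.10632297 0.19742998] (array([ 0.1144,  0.0094, -0.0028]), array([-0.09,  1.7 ,  0.3 ]))
```

```bash
python3 -m inch '[0,0.0094,-0.003,0,1.7,0.3,0.075, 0.03,0,0,0,0,0,0.075, 0.03,0,0,0,0,0,0.075, 0.02,0,0,0,0,0,0.075, 0,0,0,0,0,0,0.075]'
python3 - <<'E'
from tgt import *
from plant import ctrl
o=ctrl.get_obs(); state(o)
p,Rm=pose((.6175,-.006,.085),2.5,-45); print(p,delta(o,p,Rm))
s=ctrl.snapshot('wrist'); np.savez('w3.npz',p=o['tool_pos'],o=o['orientation'],**s); cv2.imwrite('pics/w3.png',s['color'][:,:,::-1])
s=ctrl.snapshot('side');crop(s,240,60,440,210,4,'pics/s3.png')
E
```

```text
clock: 4.12
tool_pos: [0.6097, 0.1302, 0.2312]
orientation: [-179.2, 45.5, -86.7]
force: [0.4, -0.7, 1.0]
opening: 0.0751
t 4.12 j [ 37.   30.7 -29.8  40.2 -64.6 -63.8] p [0.6097 0.1302 0.2312] F [ 0.4 -0.7  1. ] M [ 2.37  0.08 -0.04] op 0.0751
grasp [0.6161 0.0189 0.1178]
[[ 0.04  -0.999 -0.027]
 [-0.7   -0.048  0.712]
 [-0.713 -0.01  -0.701]]
[0.61259587 0.10632297 0.19742998] (array([ 0.0409, -0.0015,  0.0065]), array([-0.23,  0.46,  0.56]))
```

View pics/w3.png

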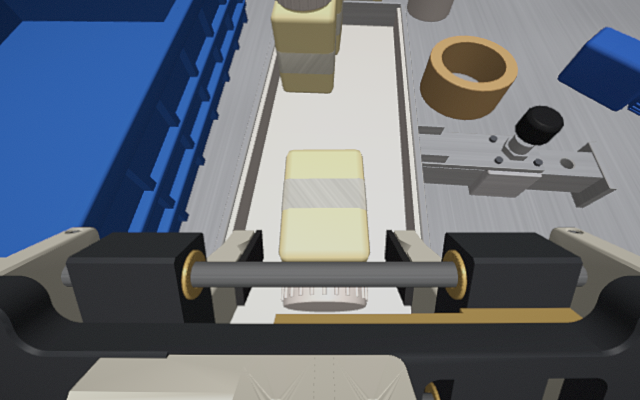

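View pics/s3.png

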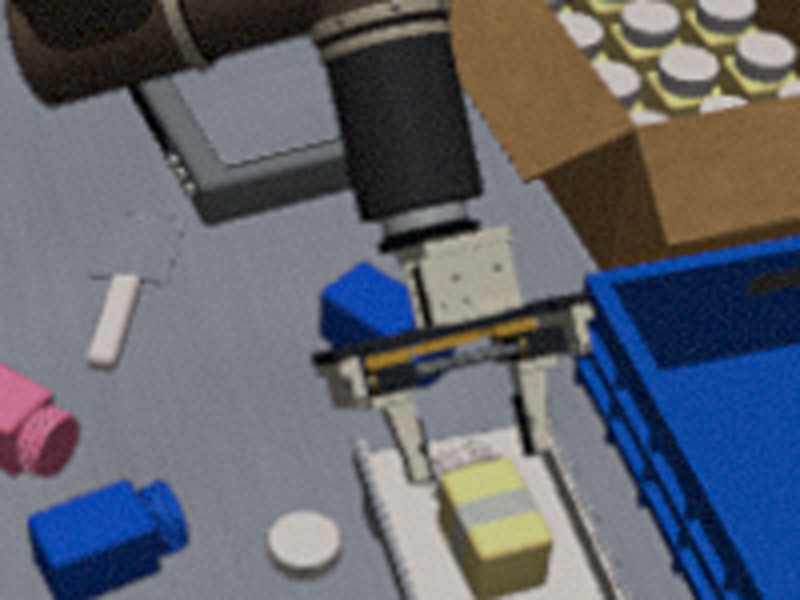

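Jar is centred between the fingers (jaws at x≈250 and 400, jar at 283–368). I advance and grip.

```bash
python3 -m inch '[0.02,-0.001,0.003,0,0.3,0.3,0.075, 0.02,0,0.003,0,0.2,0.2,0.075, 0.004,0,0,0,0,0,0.075, 0,0,0,0,0,0,0.075]'
python3 - <<'E'
from tgt import *
from plant import ctrl
o=ctrl.get_obs(); state(o)
p,Rm=pose((.6175,-.006,.085),2.5,-45); print(p,delta(o,p,Rm))
s=ctrl.snapshot('side');crop(s,260,90,440,225,4,'pics/s4.png')
E
```

```text
clock: 4.72
tool_pos: [0.6134, 0.1048, 0.1953]
orientation: [-179.4, 45.0, -87.1]
force: [-0.4, 0.0, -0.7]
opening: 0.0749
t 4.72 j [ 34.3  32.9 -32.7  43.9 -60.5 -66.6] p [0.6134 0.1048 0.1953] F [-0.4  0.  -0.7] M [ 2.36  0.05 -0.04] op 0.0749
grasp [ 0.6191 -0.0074  0.0828]
[[ 0.036 -0.999 -0.026]
 [-0.706 -0.044  0.707]
 [-0.708 -0.007 -0.706]]
[0.61259587 0.10632297 0.19742998] (array([-0.0026,  0.0007, -0.0004]), array([-0.26,  0.05,  0.29]))
```

View pics/s4.png

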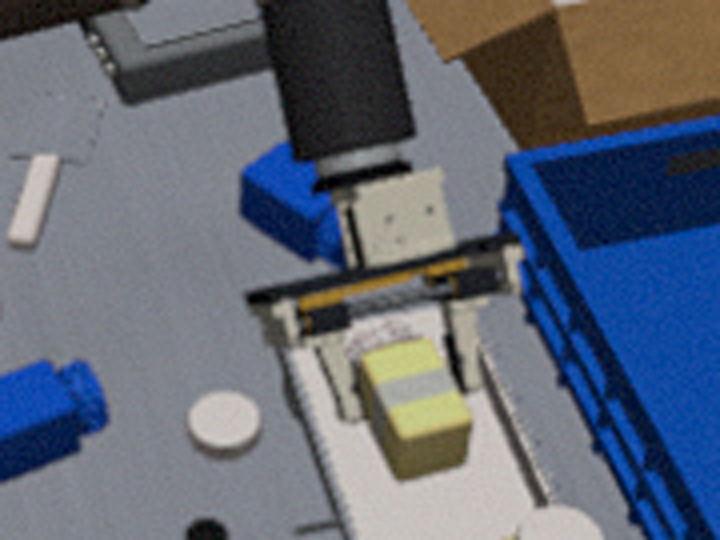

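```bash
python3 -m inch '[0,0,0,0,0,0,0.03, 0,0,0,0,0,0,0.03, 0,0,0,0,0,0,0.03, 0,0,0,0,0,0,0.03, 0,0,0,0,0,0,0.03]'
python3 - <<'E'
from tgt import *
from plant import ctrl
state(ctrl.get_obs())
E
```

```text
clock: 5.4
tool_pos: [0.6135, 0.1054, 0.1959]
orientation: [-179.4, 45.1, -87.0]
force: [0.1, -1.7, -1.8]
opening: 0.0576
t 5.4 j [ 34.3  32.8 -32.6  43.8 -60.5 -66.6] p [0.6135 0.1054 0.1959] F [ 0.1 -1.7 -1.8] M [2.52 0.04 0.11] op 0.0576
grasp [ 0.6193 -0.0067  0.0832]
[[ 0.037 -0.999 -0.026]
 [-0.705 -0.044  0.708]
 [-0.708 -0.008 -0.706]]
```

```bash
python3 -m inch '[-0.014,0,-0.014,0,0,0,0.03, -0.028,0,-0.028,0,0,0,0.03, -0.028,0,-0.028,0,0,0,0.03, -0.028,0,-0.028,0,0,0,0.03, 0,0,0,0,0,0,0.03]'
python3 - <<'E'
from tgt import *
from plant import ctrl
state(ctrl.get_obs())
s=ctrl.snapshot('side');crop(s,220,30,440,210,3.5,'pics/s5.png')
E
```

```text
clock: 6.02
tool_pos: [0.612, 0.1054, 0.3429]
orientation: [-179.3, 45.3, -87.0]
force: [0.0, 0.3, -2.1]
opening: 0.0581
t 6.03 j [ 35.5  23.3 -24.9  38.2 -73.9 -54.8] p [0.612  0.1054 0.3429] F [ 0.   0.3 -2.1] M [3.2  0.1  0.04] op 0.0581
grasp [ 0.6179 -0.0062  0.2298]
[[ 0.037 -0.999 -0.026]
 [-0.702 -0.045  0.71 ]
 [-0.711 -0.008 -0.703]]
```

View pics/s5.png

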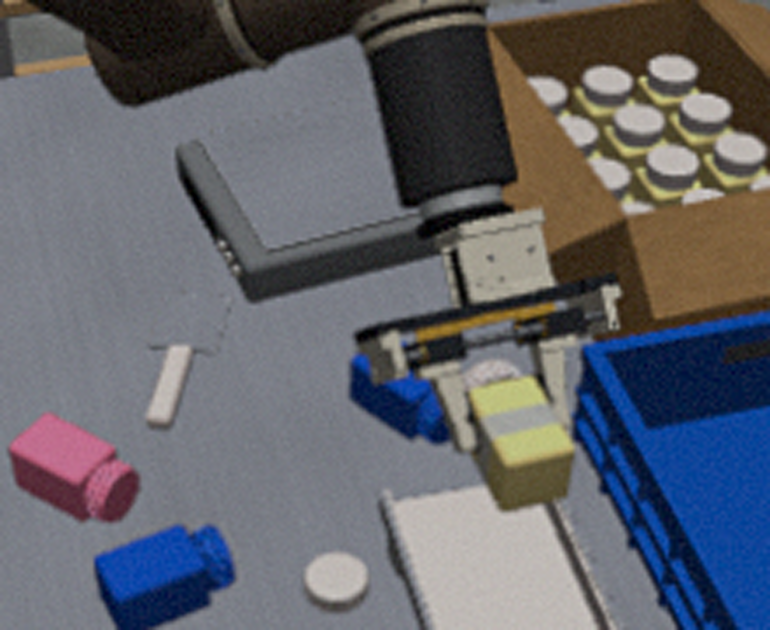

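```bash
python3 -m inch '[0.0024,0,-0.0276,0,-10,0,0.03, 0.0024,0,-0.0276,0,-10,0,0.03, 0.0024,0,-0.0276,0,-10,0,0.03, 0.0024,0,-0.0276,0,-10,0,0.03, 0.0024,0,-0.0276,0,-10,0,0.03, 0,0,0,0,0,0,0.03]'
python3 - <<'E'
from tgt import *
from plant import ctrl
o=ctrl.get_obs();state(o)
p,Rm=pose((.642,.0,.22),-2,45); print(p,delta(o,p,Rm))
E
```

```text
clock: 6.82
tool_pos: [0.6142, -0.0236, 0.3818]
orientation: [1.4, 83.3, 94.2]
force: [-0.4, -1.1, -3.4]
opening: 0.0578
t 6.83 j [ 13.6  16.1  -5.9  -7.2 -67.   -8.1] p [ 0.6142 -0.0236  0.3818] F [-0.4 -1.1 -3.4] M [-0.53 -0.1  -0.04] op 0.0578
grasp [ 0.6129 -0.0051  0.2239]
[[-0.008 -0.999 -0.047]
 [ 0.117 -0.048  0.992]
 [-0.993  0.003  0.117]]
[ 0.63807625 -0.11236149  0.33242998] (array([ 0.0385, -0.0197, -0.0949]), array([  4.29, -38.27,  -2.27]))
```

```bash
python3 -m inch '[0.0022,-0.0065,-0.0245,1,-9.6,-0.5,0.03, 0.0022,-0.0065,-0.0245,1,-9.6,-0.5,0.03, 0.0022,-0.0065,-0.0245,1,-9.6,-0.5,0.03, 0.0022,-0.0065,-0.0245,1,-9.6,-0.5,0.03, 0,0,0,0,0,0,0.03]'
python3 - <<'E'
from tgt import *
from plant import ctrl
o=ctrl.get_obs();state(o)
p,Rm=pose((.648,.01,.20),-2,45); print(p,delta(o,p,Rm))
s=ctrl.snapshot('side');crop(s,240,40,460,220,3.5,'pics/s6.png')
E
```

```text
clock: 7.45
tool_pos: [0.64, -0.1087, 0.3311]
orientation: [1.7, 44.4, 89.9]
force: [-0.2, -0.4, -3.3]
opening: 0.0578
t 7.45 j [-10.1  26.7   9.7 -45.  -85.   17.3] p [ 0.64   -0.1087  0.3311] F [-0.2 -0.4 -3.3] M [-3.23  0.    0.02] op 0.0578
grasp [0.6403 0.005  0.2199]
[[ 0.002 -1.     0.032]
 [ 0.715  0.023  0.699]
 [-0.7    0.021  0.714]]
[ 0.64407625 -0.10236149  0.31242998] (array([ 0.0176, -0.0043, -0.0088]), array([-0.4 ,  0.59, -1.33]))
```

View pics/s6.png

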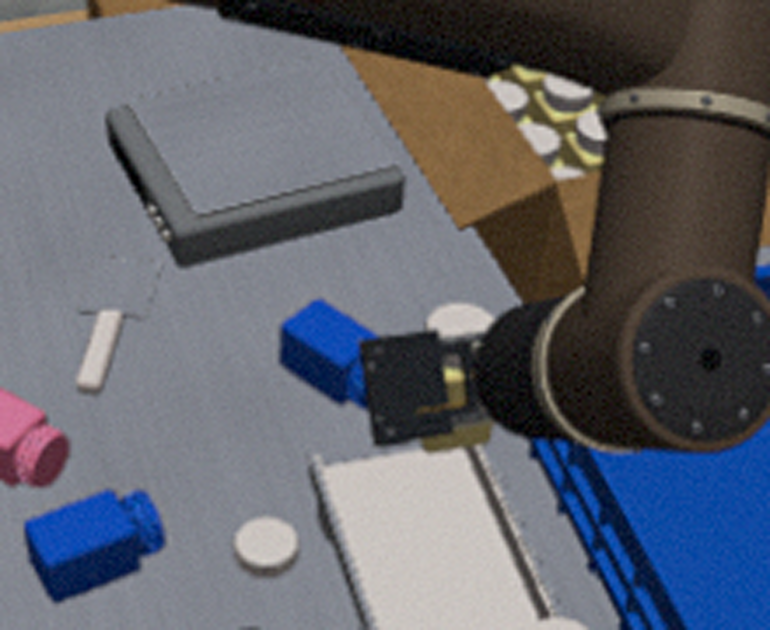

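```bash
python3 -m inch '[0.0176,-0.0045,-0.0088,-0.4,0.6,-1.3,0.03, 0,0,0,0,0,0,0.03]'
python3 - <<'E'
from tgt import *
from plant import ctrl
o=ctrl.get_obs();state(o)
p,Rm=pose((.648,.01,.20),-2,45); print(p,delta(o,p,Rm))
s=ctrl.snapshot('wrist'); np.savez('w7.npz',p=o['tool_pos'],o=o['orientation'],**s); cv2.imwrite('pics/w7.png',s['color'][:,:,::-1])
s=ctrl.snapshot('top'); crop(s,230,100,450,260,3.6,'pics/t7.png')
E
```

```text
clock: 7.75
tool_pos: [0.6438, -0.0989, 0.3137]
orientation: [0.1, 45.6, 88.4]
force: [0.0, -0.2, -1.6]
opening: 0.058
t 7.75 j [ -8.9  27.1   8.2 -44.6 -81.5  18.4] p [ 0.6438 -0.0989  0.3137] F [ 0.  -0.2 -1.6] M [-2.94  0.1   0.06] op 0.058
grasp [0.6469 0.0124 0.2002]
[[ 0.02  -1.     0.021]
 [ 0.7    0.029  0.714]
 [-0.714  0.001  0.7  ]]
[ 0.64407625 -0.10236149  0.31242998] (array([-0.0015, -0.0004, -0.0034]), array([ 0.22, -0.56, -0.28]))
```

View pics/w7.png

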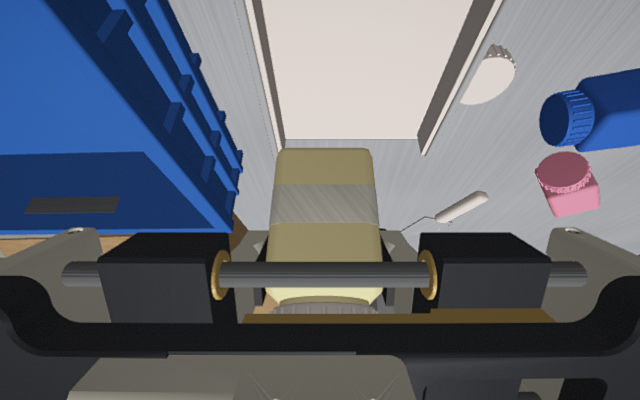

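View pics/t7.png

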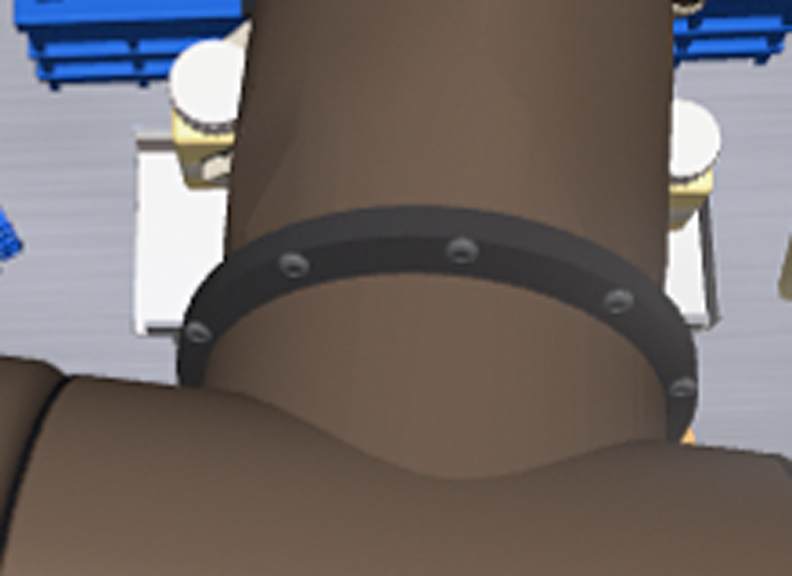

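The wrist view shows the jar held upright (body 270–380, 150–300) over the lane, with the fences at x≈265 and 440. I check its tilt from the visible face.

```bash
python3 - <<'E'
from tgt import *
s=dict(np.load('w7.npz')); t=(s['p'],s['o']); P=cloud(s,t)
g=P[165:250,290:365].reshape(-1,3); c=g.mean(0); U,S,V=np.linalg.svd(g-c); n=V[2]; n*=-np.sign(n[1]); print('face c',c,'n',n,'rms',S[2]/len(g)**.5,'tilt deg',np.degrees(np.arcsin(n[2])),'yaw',np.degrees(np.arctan2(n[0],-n[1])))
# tool-implied tilt
Rt=tomat(s['o']); print('tool tilt from vertical', np.degrees(np.arctan2(Rt[1,0],-Rt[2,0])), 'jaw', Rt[:,1])
X=P.reshape(-1,3)
f=(X[:,2]>.066)&(X[:,2]<.085)&(X[:,1]>-.05)&(X[:,1]<.1)
for lo,hi in [(.51,.58),(.66,.72)]:
    g=X[f&(X[:,0]>lo)&(X[:,0]<hi)]; 
    for z0 in (.066,.07,.074,.078):
        q=g[(g[:,2]>z0)&(g[:,2]<z0+.005)]
        if len(q)>20: cc=np.polyfit(q[:,1],q[:,0],1);print(lo,z0,len(q),np.degrees(np.arctan(cc[0])),np.polyval(cc,.02),q[:,0].min(),q[:,0].max())
b=X[(abs(X[:,2]-.046)<.006)&(X[:,0]>.57)&(X[:,0]<.67)&(X[:,1]>-.05)&(X[:,1]<.1)]; print('bed z',np.median(b[:,2]), b[:,1].max())
# base bottom edge
print('edge px->', onz(s,[(255,60),(490,25),(283,150),(424,150)],.078,t))
E
```

```text
face c [ 0.64469296 -0.00953899  0.17776629] n [-0.02667631 -0.98608274 -0.16410121] rms 0.007374105784228246 tilt deg -9.445026206335855 yaw -1.5496341540536926
tool tilt from vertical 44.42543442517953 jaw [-9.99586263e-01  2.87507498e-02  8.35110193e-04]
0.51 0.066 535 1.6651004602233994 0.5513783472085502 0.5485575240560514 0.5536316865364359
0.51 0.07 1282 1.719788548808438 0.5497989072361205 0.5408059603919017 0.5534873486492894
0.51 0.074 1407 1.6110698922587559 0.5462453656646955 0.5399479554837942 0.553428832049327
0.51 0.078 63 1.4084321026879134 0.5455544362746279 0.5425308631994274 0.5487290487631227
0.66 0.066 211 1.9464637545340184 0.6880070647117049 0.6852573836988476 0.6899186954424267
0.66 0.07 890 2.021284358540645 0.6898308392618885 0.6852573836988476 0.699054660535277
0.66 0.074 1194 2.2204586490085694 0.6937783227681279 0.6851240243189884 0.6992575500209028
0.66 0.078 41 2.2123337879905836 0.69445980460949 0.6901834733076346 0.6964893889007236
bed z 0.04532243189570162 0.09212788273384534
edge px-> [[ 0.69064962 -0.02527998  0.078     ]
 [ 0.54793115 -0.04382214  0.078     ]
 [ 0.68668441  0.06746778  0.078     ]
 [ 0.55417477  0.07141997  0.078     ]]
```

```bash
python3 - <<'E'
from tgt import *
s=dict(np.load('w7.npz')); t=(s['p'],s['o']); P=cloud(s,t)
for r0,r1 in [(158,182),(186,220),(226,258),(158,222),(158,258)]:
    g=P[r0:r1,290:360].reshape(-1,3); g=g[(abs(g[:,0]-.647)<.03)&(abs(g[:,1])<.05)]
    for _ in range(3):
        c=g.mean(0); U,S,V=np.linalg.svd(g-c,full_matrices=False); d=abs((g-c)@V[2]); g=g[d<.004]
    n=V[2]; n=n*-np.sign(n[1]); print(r0,len(g),c.round(4),n.round(3),'tilt',np.degrees(np.arcsin(n[2])).round(2),d.std())
print([P[r,325].round(4) for r in range(150,262,8)])
E
```

```text
158 1673 [ 0.6459 -0.0093  0.1545] [-0.024 -1.     0.002] tilt 0.14 0.0003155821778438324
186 2371 [ 0.646  -0.0093  0.1755] [-0.024 -1.     0.006] tilt 0.35 0.0003339386442889829
226 2230 [ 0.6461 -0.0088  0.197 ] [-0.022 -1.     0.004] tilt 0.21 0.00036131092200382647
158 4464 [ 0.646  -0.0093  0.1672] [-0.024 -1.     0.003] tilt 0.19 0.00032765674239961364
158 6973 [ 0.646  -0.0091  0.1776] [-0.023 -1.     0.012] tilt 0.69 0.0003450274598265079
[array([ 0.6456, -0.0091,  0.1405]), array([ 0.6456, -0.0094,  0.1466]), array([ 0.6456, -0.0099,  0.1526]), array([ 0.6457, -0.009 ,  0.1574]), array([ 0.6457, -0.0094,  0.1629]), array([ 0.6457, -0.0087,  0.1676]), array([ 0.6457, -0.0092,  0.1728]), array([ 0.6457, -0.0091,  0.1776]), array([ 0.6457, -0.0096,  0.1825]), array([ 0.6458, -0.009 ,  0.1867]), array([ 0.6458, -0.0076,  0.1905]), array([ 0.6458, -0.0084,  0.1951]), array([ 0.6458, -0.0089,  0.1994]), array([ 0.6458, -0.0089,  0.2034])]
```

```bash
python3 -m inch '[0.02,-0.0015,-0.0196,0,0,0,0.03, 0.02,0,-0.0196,0,0,0,0.03, 0.012,0,-0.0118,0,0,0,0.03, 0,0,0,0,0,0,0.03]'
python3 - <<'E'
from tgt import *
from plant import ctrl
o=ctrl.get_obs();state(o)
p,Rm=pose((.649,.012,.11),-2,44.5); print(p,delta(o,p,Rm))
s=ctrl.snapshot('wrist'); np.savez('w8.npz',p=o['tool_pos'],o=o['orientation'],**s); cv2.imwrite('pics/w8.png',s['color'][:,:,::-1])
s=ctrl.snapshot('side');crop(s,260,90,460,240,4,'pics/s8.png')
E
```

```text
clock: 8.35
tool_pos: [0.6461, -0.0984, 0.24]
orientation: [-0.3, 45.7, 88.3]
force: [0.3, 0.2, -2.3]
opening: 0.0578
t 8.35 j [ -9.   31.7   5.5 -45.5 -76.3  24. ] p [ 0.6461 -0.0984  0.24  ] F [ 0.3  0.2 -2.3] M [-2.91  0.04  0.  ] op 0.0578
grasp [0.6493 0.0127 0.1262]
[[ 0.02  -1.     0.016]
 [ 0.699  0.026  0.715]
 [-0.715 -0.003  0.699]]
[ 0.64511064 -0.09937668  0.22340682] (array([ 0.0111,  0.001 , -0.0123]), array([ 0.49, -0.16, -0.23]))
```

View pics/w8.png

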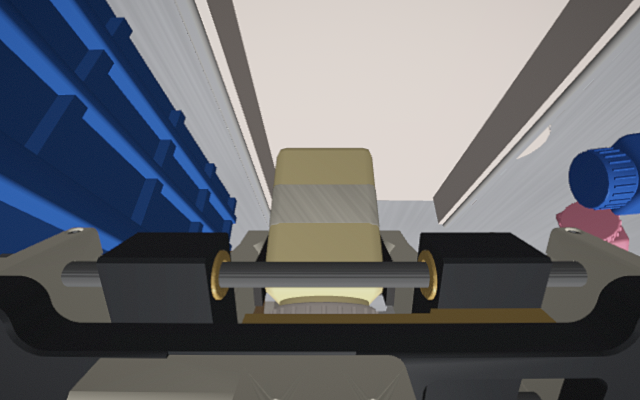

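View pics/s8.png

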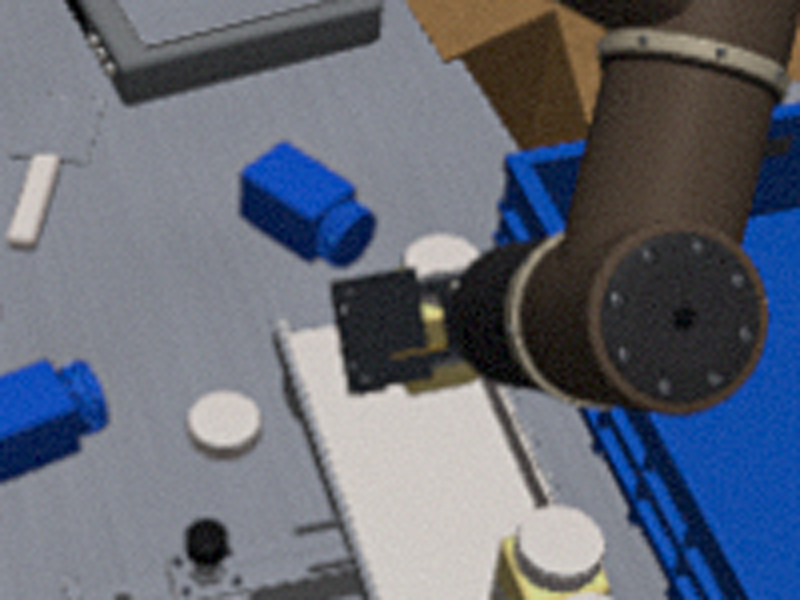

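```bash
python3 - <<'E'
from tgt import *
for f in ['w7.npz','w8.npz','w2.npz','top0.npz','side0.npz']:
    s=dict(np.load(f)); t=(s['p'],s['o']) if 'p' in s else None
    P=cloud(s,t).reshape(-1,3);H=cv2.cvtColor(s['color'],cv2.COLOR_RGB2HSV).reshape(-1,3).astype(int)
    m=(s['depth'].ravel()>0)&(abs(H[:,0]-110)<12)&(H[:,1]>150)&(P[:,0]>.69)&(P[:,1]>-.25)&(P[:,1]<.1)
    for a,b in [(.03,.07),(.07,.1),(.1,.14)]:
        q=P[m&(P[:,2]>a)&(P[:,2]<b)]
        if len(q)>10: print(f,a,len(q),'x 2pct',np.percentile(q[:,0],2),'zmax',q[:,2].max())
E
```

```text
w7.npz 0.03 6233 x 2pct 0.7594210224297699 zmax 0.06999918472879413
w7.npz 0.07 4765 x 2pct 0.76147790652407 zmax 0.09999699272066062
w7.npz 0.1 10024 x 2pct 0.7591961605315387 zmax 0.12143161330391666
w8.npz 0.03 17389 x 2pct 0.7593816478068418 zmax 0.06999846536915012
w8.npz 0.07 11321 x 2pct 0.7614824198163471 zmax 0.09999263899213615
w8.npz 0.1 7108 x 2pct 0.7589305207657354 zmax 0.13785633358868388
w2.npz 0.03 4204 x 2pct 0.7589617006206292 zmax 0.06999628255966867
w2.npz 0.07 2263 x 2pct 0.7610916402650219 zmax 0.09992587534207814
w2.npz 0.1 3456 x 2pct 0.7589803845874165 zmax 0.12184287992090165
top0.npz 0.03 1393 x 2pct 0.757002178369596 zmax 0.06998787273571327
top0.npz 0.07 491 x 2pct 0.7582013389882771 zmax 0.09913760684050865
top0.npz 0.1 1164 x 2pct 0.7569171783419976 zmax 0.12463143711037683
side0.npz 0.03 1592 x 2pct 0.7583265932313825 zmax 0.06998045826529709
side0.npz 0.07 1083 x 2pct 0.7599147588858286 zmax 0.09992776987214591
side0.npz 0.1 1561 x 2pct 0.7582854423755988 zmax 0.12799163600352492
```

```bash
python3 -m inch '[0.0079,0,-0.0077,0,0,0,0.03, 0,0,0,0,0,0,0.03]'; python3 -m inch '[0.002,0,-0.002,0,0,0,0.03]'; python3 -m inch '[0.0014,0,-0.0014,0,0,0,0.03]'; python3 -m inch '[0.001,0,-0.001,0,0,0,0.03]'
python3 - <<'E'
from tgt import *
from plant import ctrl
state(ctrl.get_obs())
E
```

```text
clock: 8.7
tool_pos: [0.6472, -0.0989, 0.2316]
orientation: [-0.7, 45.7, 88.0]
force: [-0.6, 0.8, -3.4]
opening: 0.058
clock: 8.82
tool_pos: [0.6475, -0.0991, 0.2294]
orientation: [-0.8, 45.7, 87.9]
force: [-0.1, 0.8, -2.1]
opening: 0.0579
clock: 8.95
tool_pos: [0.6475, -0.0991, 0.2275]
orientation: [-0.8, 45.7, 87.9]
force: [-0.2, -0.3, -3.4]
opening: 0.0576
clock: 9.07
tool_pos: [0.6475, -0.0992, 0.2261]
orientation: [-0.9, 45.7, 87.9]
force: [0.3, 0.7, -2.3]
opening: 0.0579
t 9.07 j [ -9.1  32.6   5.1 -45.8 -75.2  25.3] p [ 0.6475 -0.0992  0.2261] F [ 0.3  0.7 -2.3] M [-2.98  0.08 -0.02] op 0.0579
grasp [0.6516 0.0117 0.1123]
[[ 0.026 -1.     0.011]
 [ 0.698  0.026  0.716]
 [-0.716 -0.01   0.698]]
```

```bash
python3 - <<'E'
from tgt import *
from plant import ctrl
o=ctrl.get_obs()
p,Rm=pose((.6495,.012,.1123),-2,44.3); print(p,delta(o,p,Rm))
p,Rm=pose((.6495,.012,.1103),-2,44.3); print(p,delta(o,p,Rm))
E
```

```text
[ 0.64562448 -0.09898038  0.22609514] (array([0.0001, 0.0019, 0.0001]), array([ 0.78, -0.03,  0.08]))
[ 0.64562448 -0.09898038  0.22409514] (array([ 0.0015,  0.0019, -0.0013]), array([ 0.78, -0.03,  0.08]))
```

```bash
python3 -m inch '[0.0007,0.002,-0.0007,0.8,0,0.1,0.03]'; python3 -m inch '[0.0007,0,-0.0007,0,0,0,0.03]';python3 -m inch '[0.0007,0,-0.0007,0,0,0,0.03]'
python3 - <<'E'
from tgt import *
from plant import ctrl
o=ctrl.get_obs();state(o)
p,Rm=pose((.6495,.012,.1103),-2,44.3); print(p,delta(o,p,Rm))
E
```

```text
clock: 9.2
tool_pos: [0.6455, -0.0991, 0.2251]
orientation: [0.1, 45.7, 88.0]
force: [0.2, 0.2, -2.3]
opening: 0.0579
clock: 9.32
tool_pos: [0.6453, -0.0993, 0.2246]
orientation: [0.1, 45.7, 88.1]
force: [-1.9, -2.5, 4.4]
opening: 0.058
clock: 9.45
tool_pos: [0.6452, -0.0994, 0.2245]
orientation: [0.0, 45.7, 88.1]
force: [-2.7, -2.3, 7.3]
opening: 0.058
t 9.45 j [ -9.2  32.6   4.8 -45.8 -75.2  24.8] p [ 0.6452 -0.0994  0.2245] F [-2.7 -2.3  7.3] M [-1.14  0.63  0.64] op 0.058
grasp [0.649  0.0115 0.1107]
[[ 0.024 -0.999  0.025]
 [ 0.698  0.034  0.715]
 [-0.716  0.001  0.698]]
[ 0.64562448 -0.09898038  0.22409514] (array([ 0.0006, -0.0004,  0.0001]), array([ 0.  , -0.01, -0.04]))
```

```bash
python3 -m inch '[0,0,0,0,0,0,0.062, 0,0,0,0,0,0,0.066, 0,0,0,0,0,0,0.072, 0,0,0,0,0,0,0.076, 0,0,0,0,0,0,0.076]'
python3 - <<'E'
from tgt import *
from plant import ctrl
o=ctrl.get_obs();state(o)
s=ctrl.snapshot('wrist'); np.savez('w9.npz',p=o['tool_pos'],o=o['orientation'],**s); cv2.imwrite('pics/w9.png',s['color'][:,:,::-1])
E
```

```text
clock: 10.07
tool_pos: [0.6458, -0.099, 0.2246]
orientation: [-0.1, 45.7, 87.9]
force: [1.5, 1.1, 0.6]
opening: 0.0758
t 10.07 j [ -9.1  32.6   4.9 -45.8 -75.1  24.8] p [ 0.6458 -0.099   0.2246] F [1.5 1.1 0.6] M [-2.27  0.03  0.02] op 0.0758
grasp [0.6499 0.012  0.1109]
[[ 0.025 -0.999  0.024]
 [ 0.698  0.035  0.715]
 [-0.716 -0.001  0.698]]
```

View pics/w9.png

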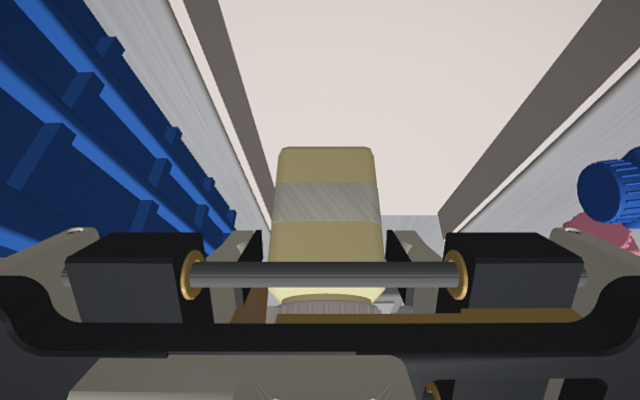

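The jar stands free between the opened fingers (body 275–382, 148–300). I retreat along the tool axis.

```bash
python3 -m inch '[-0.01,0,0,0,0,0,0.076, -0.03,0,0,0,0,0,0.076, -0.04,0,0,0,0,0,0.076, -0.04,0,0,0,0,0,0.076, -0.03,0,0.03,0,0,0,0.076, -0.03,0,0.03,0,0,0,0.076, 0,0,0,0,0,0,0.076]'
python3 - <<'E'
from tgt import *
from plant import ctrl
o=ctrl.get_obs();state(o)
s=ctrl.snapshot('wrist'); np.savez('w10.npz',p=o['tool_pos'],o=o['orientation'],**s); cv2.imwrite('pics/w10.png',s['color'][:,:,::-1])
p,Rm=pose((.50,-.115,.24),-2,0); print(p,delta(o,p,Rm))
E
```

```text
clock: 11.0
tool_pos: [0.642, -0.1877, 0.4033]
orientation: [-0.1, 45.9, 87.9]
force: [-0.1, -0.6, -0.4]
opening: 0.0764
t 11.0 j [-15.8  25.7  17.6 -42.7 -93.5  15.5] p [ 0.642  -0.1877  0.4033] F [-0.1 -0.6 -0.4] M [-2.26 -0.04 -0.03] op 0.0764
grasp [ 0.6462 -0.0771  0.2892]
[[ 0.026 -0.999  0.025]
 [ 0.696  0.036  0.717]
 [-0.718 -0.001  0.696]]
[ 0.5   -0.115  0.399] (array([0.05  , 0.1446, 0.0455]), array([-0.05, 44.13,  0.09]))
```

View pics/w10.png

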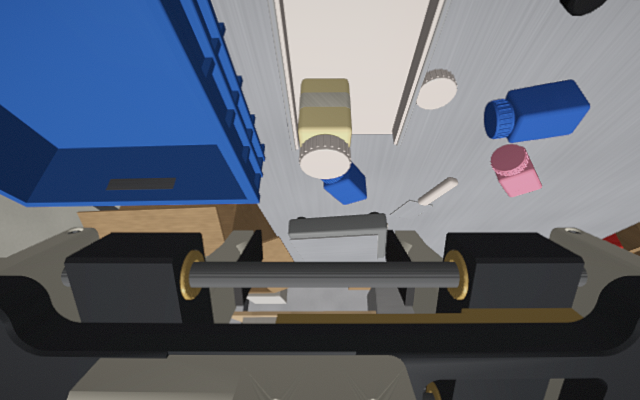

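```bash
python3 -m inch '[0,0.03,0,0,9,0,0.076, 0,0.03,0,0,9,0,0.076, 0,0.03,0,0,9,0,0.076, 0,0.03,0,0,9,0,0.076, 0,0.03,0,0,8,0,0.076, 0,0,0,10,0,0,0.07, 0,0,0,10,0,0,0.07, 0,0,0,10,0,0,0.07, 0,0,0,10,0,0,0.07, 0,0,0,10,0,0,0.07, 0,0,0,10,0,0,0.07, 0,0,0,10,0,0,0.07, 0,0,0,10,0,0,0.07, 0,0,0,8,0,0,0.07, 0,0,0,0,0,0,0.07]'
python3 - <<'E'
from tgt import *
from plant import ctrl
o=ctrl.get_obs();state(o)
p,Rm=pose((.439,-.1145,.2),-92,0); print(p,delta(o,p,Rm))
s=ctrl.snapshot('wrist'); np.savez('w11.npz',p=o['tool_pos'],o=o['orientation'],**s); cv2.imwrite('pics/w11.png',s['color'][:,:,::-1])
E
```

```text
clock: 12.92
tool_pos: [0.4807, -0.1838, 0.3872]
orientation: [-145.4, 88.0, -148.1]
force: [-0.7, -0.1, -0.3]
opening: 0.0698
t 12.93 j [  1.4   6.5 -20.8   1.1 -64.4 -94.6] p [ 0.4807 -0.1838  0.3872] F [-0.7 -0.1 -0.3] M [ 0.1  -0.25  0.  ] op 0.0698
grasp [ 0.4759 -0.1868  0.2283]
[[-0.03   0.046  0.998]
 [-0.019  0.999 -0.047]
 [-0.999 -0.02  -0.029]]
[ 0.439  -0.1145  0.359 ] (array([ 0.0281,  0.0678, -0.044 ]), array([-0.67, -1.68,  1.15]))
```

View pics/w11.png

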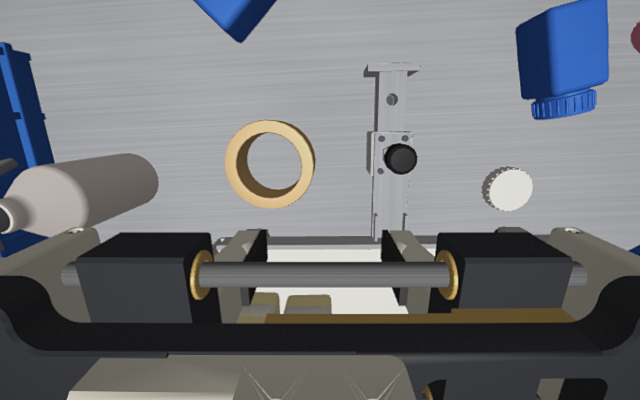

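The wrist view shows the knob at (401,158), an open hole at (391,99), the tape roll at (270,165) and the spare lid at (507,189).

```bash
python3 - <<'E'
from tgt import *
s=dict(np.load('w11.npz')); t=(s['p'],s['o']); P=cloud(s,t); X=P.reshape(-1,3)
print(onz(s,[(401,157)],.1,t),onz(s,[(391,99)],.04,t))
H=cv2.cvtColor(s['color'],cv2.COLOR_RGB2HSV).reshape(-1,3).astype(int)
k=(X[:,2]>.094)&(X[:,2]<.106)&(H[:,2]<60)&(abs(X[:,0]-.437)<.04)&(abs(X[:,1]+.114)<.04);K=X[k];print(len(K),K.mean(0),K.min(0),K.max(0),cv2.minEnclosingCircle((K[:,:2]*1000).astype(np.float32)))
tb=(abs(X[:,2]-.040)<.005)&(X[:,0]>.34)&(X[:,0]<.41)&(abs(X[:,1]+.114)<.03); T=X[tb]
for x in np.arange(.35,.41,.01):
    q=T[abs(T[:,0]-x)<.005]; print(x.round(3),len(q),q[:,1].min(),q[:,1].max(),q[:,1].mean()) if len(q) else 0
E
```

```text
[[ 0.4375492  -0.11454978  0.1       ]] [[ 0.38050913 -0.11217907  0.04      ]]
550 [ 0.44002958 -0.11304645  0.09866251] [ 0.42562555 -0.12787396  0.0942572 ] [ 0.45358948 -0.09950321  0.10133147] ((439.8962707519531, -113.78880310058594), 14.481855392456055)
0.35 447 -0.13848571742396243 -0.08400933307264093 -0.1108114825174383
0.36 280 -0.1258752334061996 -0.09558103947193705 -0.11081680027134908
0.37 273 -0.12618864775380761 -0.09576163996463123 -0.11122010967564537
0.38 167 -0.12658850292024404 -0.09617201637676616 -0.11112408939813802
0.39 248 -0.1265722504401936 -0.0963853752160013 -0.11172592392275439
0.4 254 -0.1271067483133407 -0.09676476580437139 -0.11239380321630067
```

```bash
python3 -m inch '[0.014,0.034,-0.022,-0.4,-0.8,0.6,0.07, 0.014,0.034,-0.022,-0.4,-0.8,0.6,0.07, 0,0,0,0,0,0,0.07]'
python3 - <<'E'
from tgt import *
from plant import ctrl
o=ctrl.get_obs();state(o)
p,Rm=pose((.4395,-.1137,.15),-91.8,0); print(p,delta(o,p,Rm))
s=ctrl.snapshot('wrist'); np.savez('w12.npz',p=o['tool_pos'],o=o['orientation'],**s); cv2.imwrite('pics/w12.png',s['color'][:,:,::-1])
E
```

```text
clock: 13.35
tool_pos: [0.4375, -0.1134, 0.3573]
orientation: [154.4, 89.8, 153.1]
force: [-0.6, 0.3, 0.4]
opening: 0.0699
t 13.35 j [ 1.050e+01  1.400e+00 -3.010e+01 -1.000e-01 -5.860e+01 -1.017e+02] p [ 0.4375 -0.1134  0.3573] F [-0.6  0.3  0.4] M [-0.11 -0.24 -0.05] op 0.0699
grasp [ 0.4371 -0.1132  0.1983]
[[-0.003  0.021  1.   ]
 [ 0.001  1.    -0.021]
 [-1.     0.001 -0.003]]
[ 0.4395 -0.1137  0.309 ] (array([ 0.0483, -0.0003,  0.0021]), array([ 0.57, -0.15, -0.07]))
```

View pics/w12.png

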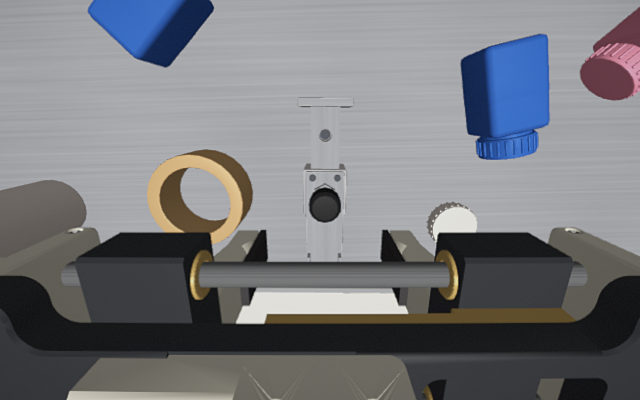

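Knob (325,205) is centred between the fingers. I descend.

```bash
python3 -m inch '[0.024,0,0.002,0.5,0,0,0.07, 0.03,0,0,0,0,0,0.07, 0.03,0,0,0,0,0,0.07, 0.015,0,0,0,0,0,0.07, 0,0,0,0,0,0,0.07]'
python3 - <<'E'
from tgt import *
from plant import ctrl
o=ctrl.get_obs();state(o)
p,Rm=pose((.4395,-.1137,.089),-91.8,0); print(p,delta(o,p,Rm))
s=ctrl.snapshot('wrist'); np.savez('w13.npz',p=o['tool_pos'],o=o['orientation'],**s); cv2.imwrite('pics/w13.png',s['color'][:,:,::-1])
s=ctrl.snapshot('side');crop(s,250,130,410,250,4.5,'pics/s13.png')
E
```

```text
clock: 14.02
tool_pos: [0.4446, -0.1162, 0.2581]
orientation: [-19.1, 89.9, -20.3]
force: [0.5, -0.7, 1.8]
opening: 0.0697
t 14.03 j [ 1.010e+01  9.200e+00 -3.710e+01  1.000e-01 -4.360e+01 -1.013e+02] p [ 0.4446 -0.1162  0.2581] F [ 0.5 -0.7  1.8] M [ 0.07 -0.17 -0.  ] op 0.0697
grasp [ 0.4449 -0.1163  0.0991]
[[ 0.002  0.021  1.   ]
 [-0.001  1.    -0.021]
 [-1.    -0.001  0.002]]
[ 0.4395 -0.1137  0.248 ] (array([ 0.0101,  0.0024, -0.0051]), array([0.6 , 0.14, 0.05]))
```

View pics/w13.png

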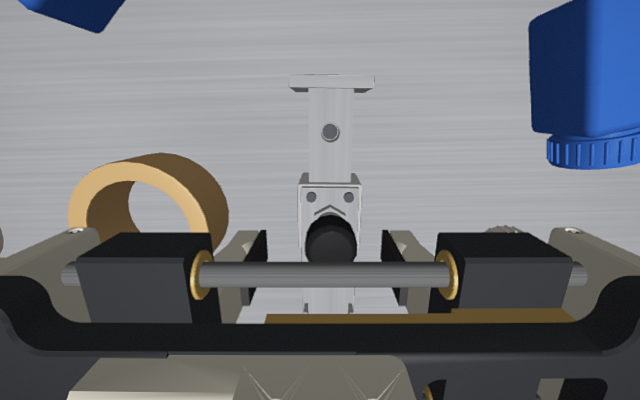

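View pics/s13.png

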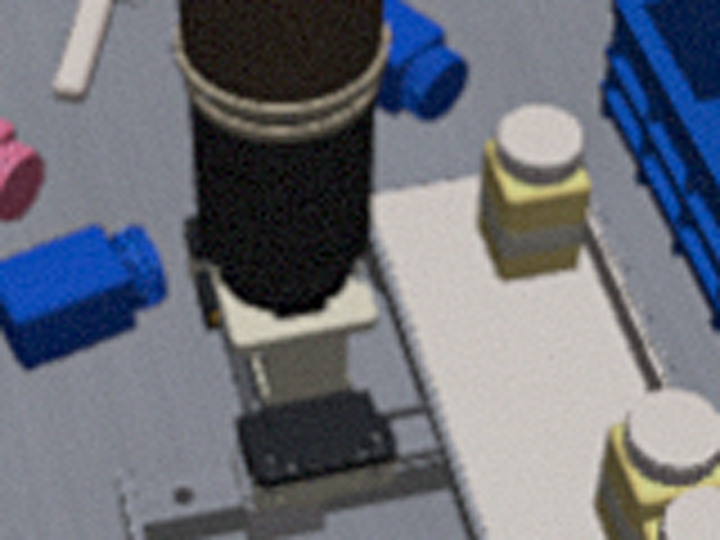

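Jar stands upright in the lane. The knob (331,240) is slightly off the finger centre, as calculated, so I correct and lower the last 10 mm.

```bash
python3 -m inch '[0.003,0.0024,-0.005,0.5,0,0,0.07, 0.007,0,0,0,0,0,0.07, 0,0,0,0,0,0,0.06, 0,0,0,0,0,0,0.06]'
python3 - <<'E'
from tgt import *
from plant import ctrl
o=ctrl.get_obs();state(o)
p,Rm=pose((.4395,-.1137,.089),-91.8,0); print(p,delta(o,p,Rm))
E
```

```text
clock: 14.62
tool_pos: [0.4405, -0.1134, 0.2506]
orientation: [0.2, 89.5, -1.5]
force: [0.6, 0.9, -0.5]
opening: 0.0609
t 14.62 j [  10.6    9.3  -38.3    0.2  -41.9 -102.4] p [ 0.4405 -0.1134  0.2506] F [ 0.6  0.9 -0.5] M [ 0.05 -0.14 -0.03] op 0.0609
grasp [ 0.4418 -0.1134  0.0916]
[[ 0.009  0.03   1.   ]
 [-0.     1.    -0.03 ]
 [-1.     0.     0.009]]
[ 0.4395 -0.1137  0.248 ] (array([ 0.0026, -0.0003, -0.001 ]), array([ 0.1 ,  0.49, -0.  ]))
```

```bash
python3 -m inch '[0.0026,0,-0.001,0,0.4,0,0.06, 0,0,0,0,0,0,0.04, 0,0,0,0,0,0,0.02, 0,0,0,0,0,0,0.02, 0,0,0,0,0,0,0.02, 0,0,0,0,0,0,0.02]'
python3 - <<'E'
from tgt import *
from plant import ctrl
o=ctrl.get_obs();state(o)
p,Rm=pose((.4395,-.1137,.089),-91.8,0); print(p,delta(o,p,Rm))
E
```

```text
clock: 15.38
tool_pos: [0.4398, -0.1127, 0.248]
orientation: [32.5, 89.9, 30.8]
force: [-0.4, -2.8, -1.5]
opening: 0.0295
t 15.38 j [ 1.060e+01  9.600e+00 -3.830e+01 -1.000e-01 -4.200e+01 -1.022e+02] p [ 0.4398 -0.1127  0.248 ] F [-0.4 -2.8 -1.5] M [-0.66 -0.15  0.05] op 0.0295
grasp [ 0.4401 -0.1125  0.089 ]
[[ 0.002  0.03   1.   ]
 [ 0.001  1.    -0.03 ]
 [-1.     0.001  0.002]]
[ 0.4395 -0.1137  0.248 ] (array([ 0.    , -0.001 , -0.0002]), array([ 0.1 ,  0.13, -0.08]))
```

```bash
python3 -m inch '[-0.005,0,0,0,0,0,0.02, -0.005,0,0,0,0,0,0.02]'; python3 -m inch '[-0.0035,0,0,0,0,0,0.02, 0,0,0,0,0,0,0.02]'
python3 - <<'E'
from tgt import *
from plant import ctrl
state(ctrl.get_obs())
E
```

```text
clock: 15.62
tool_pos: [0.4395, -0.1127, 0.2577]
orientation: [58.6, 89.9, 56.9]
force: [2.8, 0.9, -8.5]
opening: 0.0296
clock: 15.88
tool_pos: [0.4393, -0.1127, 0.2614]
orientation: [63.8, 89.9, 62.1]
force: [1.8, -0.1, -9.0]
opening: 0.0294
t 15.88 j [ 1.060e+01  8.400e+00 -3.740e+01 -1.000e-01 -4.410e+01 -1.022e+02] p [ 0.4393 -0.1127  0.2614] F [ 1.8 -0.1 -9. ] M [-0.04 -0.89  0.11] op 0.0294
grasp [ 0.4394 -0.1125  0.1024]
[[ 0.001  0.03   1.   ]
 [ 0.002  1.    -0.03 ]
 [-1.     0.002  0.001]]
```

```bash
python3 -m inch '[0,0,0.008,0,0,0,0.02, 0,0,0.008,0,0,0,0.02]'
python3 - <<'E'
from tgt import *
from plant import ctrl
state(ctrl.get_obs())
E
```

```text
clock: 16.12
tool_pos: [0.4537, -0.1132, 0.2601]
orientation: [157.1, 89.7, 155.3]
force: [-2.6, 2.2, -7.5]
opening: 0.0292
t 16.12 j [  10.1    9.9  -35.6   -0.2  -44.7 -101.7] p [ 0.4537 -0.1132  0.2601] F [-2.6  2.2 -7.5] M [0.82 0.61 0.1 ] op 0.0292
grasp [ 0.453  -0.1129  0.1012]
[[-0.005  0.031  1.   ]
 [ 0.002  1.    -0.031]
 [-1.     0.002 -0.005]]
```

```bash
python3 -m inch '[-0.0018,0,0.008,0,0,0,0.02, -0.0008,0,0.008,0,0.2,0,0.02]'
python3 - <<'E'
from tgt import *
from plant import ctrl
state(ctrl.get_obs())
s=ctrl.snapshot('side');crop(s,250,130,410,250,4.5,'pics/s14.png')
E
```

```text
clock: 16.38
tool_pos: [0.4704, -0.1137, 0.2619]
orientation: [170.1, 89.4, 168.3]
force: [-2.1, 2.5, -8.2]
opening: 0.0291
t 16.38 j [   9.7   11.3  -33.4   -0.3  -45.9 -101.2] p [ 0.4704 -0.1137  0.2619] F [-2.1  2.5 -8.2] M [0.84 0.6  0.05] op 0.0291
grasp [ 0.4687 -0.1134  0.1029]
[[-0.011  0.032  0.999]
 [ 0.002  0.999 -0.032]
 [-1.     0.002 -0.011]]
```

View pics/s14.png

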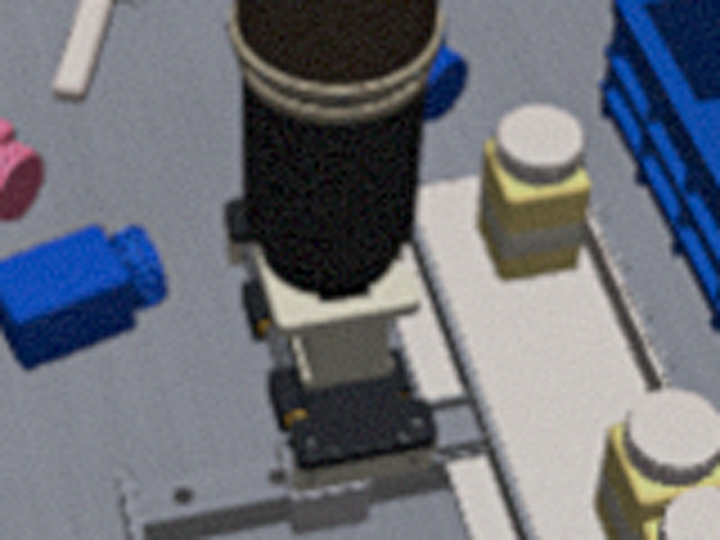

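```bash
python3 -m inch '[-0.0008,0,0.008,0,-0.3,0,0.02, -0.0006,0,0.008,0,-0.3,0,0.02]'
python3 - <<'E'
from tgt import *
from plant import ctrl
o=ctrl.get_obs();state(o)
p,Rm=pose((.5001,-.1144,.1025),-91.8,0); print(p,delta(o,p,Rm))
E
```

```text
clock: 16.68
tool_pos: [0.4881, -0.1143, 0.263]
orientation: [110.7, 89.9, 108.9]
force: [-2.4, 2.7, -8.7]
opening: 0.0294
t 16.68 j [ 9.30e+00  1.26e+01 -3.16e+01 -1.00e-01 -4.59e+01 -1.01e+02] p [ 0.4881 -0.1143  0.263 ] F [-2.4  2.7 -8.7] M [0.95 0.68 0.09] op 0.0294
grasp [ 0.488 -0.114  0.104]
[[-0.001  0.032  1.   ]
 [ 0.002  1.    -0.032]
 [-1.     0.002 -0.001]]
[ 0.5001 -0.1144  0.2615] (array([0.0015, 0.0002, 0.012 ]), array([-0.01, -0.04, -0.1 ]))
```

```bash
python3 -m inch '[0,0,0.006,0,0,0,0.02, 0,0,0.005,0,0,0,0.02, 0,0,0,0,0,0,0.02]'
python3 - <<'E'
from tgt import *
from plant import ctrl
o=ctrl.get_obs();state(o)
p,Rm=pose((.5001,-.1144,.1025),-91.8,0); print(p,delta(o,p,Rm))
s=ctrl.snapshot('side');crop(s,250,130,410,250,4.5,'pics/s15.png'); np.savez('side15.npz',**s)
s=ctrl.snapshot('wrist'); np.savez('w15.npz',p=o['tool_pos'],o=o['orientation'],**s);cv2.imwrite('pics/w15.png',s['color'][:,:,::-1])
E
```

```text
clock: 17.05
tool_pos: [0.5006, -0.1146, 0.263]
orientation: [85.7, 89.9, 83.9]
force: [-0.6, 1.5, -8.0]
opening: 0.0293
t 17.05 j [ 9.000e+00  1.360e+01 -3.010e+01 -1.000e-01 -4.630e+01 -1.007e+02] p [ 0.5006 -0.1146  0.263 ] F [-0.6  1.5 -8. ] M [ 0.57 -0.16  0.12] op 0.0293
grasp [ 0.5007 -0.1143  0.104 ]
[[ 0.     0.031  1.   ]
 [ 0.002  1.    -0.031]
 [-1.     0.002  0.   ]]
[ 0.5001 -0.1144  0.2615] (array([ 0.0015,  0.0002, -0.0005]), array([ 0.  ,  0.01, -0.09]))
```

View pics/s15.png

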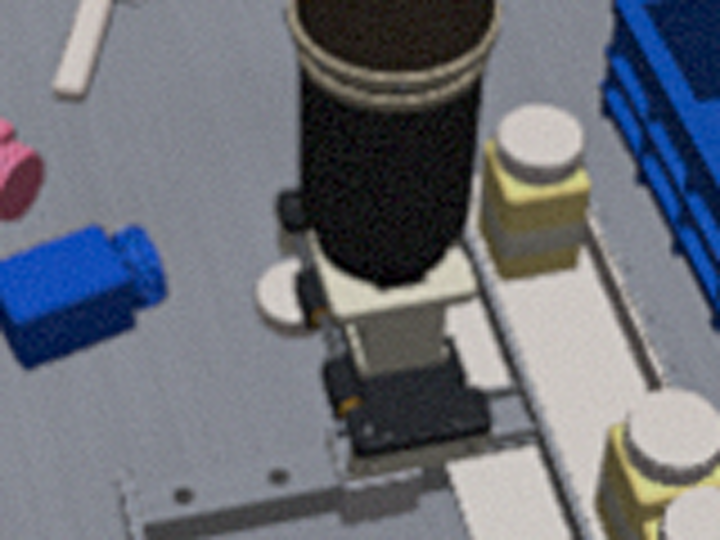

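View pics/w15.png

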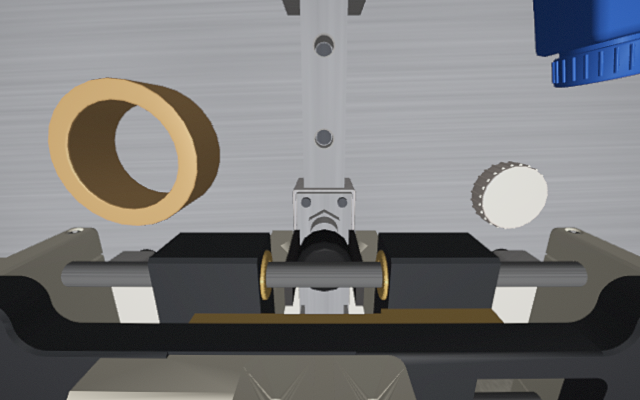

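Both empty holes show at (323,46) and (323,138), and the jar stands clear of the fence. I predict the third hole from them.

```bash
python3 - <<'E'
from tgt import *
s=dict(np.load('w15.npz')); t=(s['p'],s['o']); 
h=onz(s,[(323,46),(323,138)],.04,t)[:,:2];print(h,np.linalg.norm(h[1]-h[0]),'third',2*h[1]-h[0], 'by yaw',h[1]+.06*np.array([np.cos(.032),-np.sin(.032)]))
E
```

```text
[[ 0.38136246 -0.11136906]
 [ 0.44013526 -0.1132419 ]] 0.05880263127172284 third [ 0.49890806 -0.11511474] by yaw [ 0.50010454 -0.11516157]
```

```bash
python3 -m inch '[0.003,0,-0.0005,0,0,0,0.02, 0.003,0,0,0,0,0,0.02]'; python3 -m inch '[0.003,0,0,0,0,0,0.02]';python3 -m inch '[0.003,0,0,0,0,0,0.02]'
python3 - <<'E'
from tgt import *
from plant import ctrl
o=ctrl.get_obs();state(o)
E
```

```text
clock: 17.4
tool_pos: [0.5002, -0.1146, 0.2574]
orientation: [33.5, 89.8, 31.7]
force: [-1.7, 2.4, -6.8]
opening: 0.0294
clock: 17.52
tool_pos: [0.5002, -0.1146, 0.2544]
orientation: [31.2, 89.8, 29.4]
force: [-0.4, 1.5, -6.4]
opening: 0.029
clock: 17.65
tool_pos: [0.5002, -0.1146, 0.2512]
orientation: [30.4, 89.8, 28.6]
force: [0.6, 1.6, -7.4]
opening: 0.0295
t 17.65 j [ 9.000e+00  1.440e+01 -3.090e+01 -1.000e-01 -4.440e+01 -1.007e+02] p [ 0.5002 -0.1146  0.2512] F [ 0.6  1.6 -7.4] M [0.66 0.06 0.03] op 0.0295
grasp [ 0.5007 -0.1143  0.0922]
[[ 0.003  0.031  1.   ]
 [ 0.002  1.    -0.031]
 [-1.     0.002  0.003]]
```

The force stays spring-like below the tube-riding height (lift 3 mm < 11 mm), so the pin is in the hole. I seat it.

```bash
python3 -m inch '[0.0025,0,0,0,0,0,0.02]';python3 -m inch '[0.001,0,0,0,0,0,0.02]';python3 -m inch '[0.001,0,0,0,0,0,0.02]';python3 -m inch '[0.001,0,0,0,0,0,0.02]'
python3 - <<'E'
from tgt import *
from plant import ctrl
o=ctrl.get_obs();state(o)
E
```

```text
clock: 17.77
tool_pos: [0.5002, -0.1146, 0.2486]
orientation: [29.4, 89.8, 27.6]
force: [-0.5, 2.0, -5.6]
opening: 0.0292
clock: 17.9
tool_pos: [0.5005, -0.1146, 0.248]
orientation: [21.3, 89.8, 19.6]
force: [-2.7, 3.4, 4.0]
opening: 0.0291
clock: 18.02
tool_pos: [0.5011, -0.1146, 0.2479]
orientation: [12.6, 89.7, 10.9]
force: [-4.4, 2.1, 9.3]
opening: 0.0294
clock: 18.15
tool_pos: [0.5012, -0.1145, 0.2479]
orientation: [10.1, 89.7, 8.4]
force: [-6.7, 5.1, 9.9]
opening: 0.0294
t 18.15 j [   9.    14.7  -31.1    0.   -43.8 -100.7] p [ 0.5012 -0.1145  0.2479] F [-6.7  5.1  9.9] M [1.54 2.14 0.09] op 0.0294
grasp [ 0.5021 -0.1144  0.0889]
[[ 0.006  0.03   1.   ]
 [ 0.001  1.    -0.03 ]
 [-1.     0.001  0.006]]
```

```bash
python3 -m inch '[0.0008,0,-0.001,0,0,0,0.02, 0.0008,0,0,0,0,0,0.02]'
python3 - <<'E'
from tgt import *
from plant import ctrl
o=ctrl.get_obs();state(o)
for n,b,f in [('side',(250,130,440,280),4),('top',(230,100,450,260),3.6)]:
    s=ctrl.snapshot(n);crop(s,*b,f,f'pics/{n}16.png');np.savez(f'{n}16.npz',**s)
    X=cloud(s).reshape(-1,3)
    for nm,y0,y1 in [('jar',-.03,.07),('bc',-.33,-.17)]:
        g=X[(X[:,2]>.145)&(X[:,2]<.165)&(X[:,0]>.6)&(X[:,0]<.7)&(X[:,1]>y0)&(X[:,1]<y1)]; 
        if len(g)>10: print(n,nm,len(g),g.mean(0).round(4),g.min(0).round(3),g.max(0).round(3))
s=ctrl.snapshot('wrist');cv2.imwrite('pics/w16.png',s['color'][:,:,::-1])
state(ctrl.get_obs())
E
```

```text
clock: 18.4
tool_pos: [0.5007, -0.1145, 0.248]
orientation: [6.0, 89.5, 4.3]
force: [-5.1, 3.6, 8.1]
opening: 0.0292
t 18.4 j [ 9.100e+00  1.460e+01 -3.130e+01  1.000e-01 -4.360e+01 -1.008e+02] p [ 0.5007 -0.1145  0.248 ] F [-5.1  3.6  8.1] M [ 1.35  1.83 -0.02] op 0.0292
grasp [ 0.502  -0.1144  0.089 ]
[[ 0.008  0.029  1.   ]
 [ 0.001  1.    -0.029]
 [-1.     0.001  0.008]]
side jar 244 [0.6459 0.0147 0.1546] [ 0.619 -0.009  0.145] [0.674 0.045 0.16 ]
side bc 759 [ 0.6391 -0.2553  0.1558] [ 0.61  -0.314  0.145] [ 0.672 -0.189  0.162]
top jar 50 [0.6656 0.0208 0.1558] [0.626 0.001 0.151] [0.675 0.036 0.159]
top bc 414 [ 0.6345 -0.2844  0.1547] [ 0.609 -0.313  0.145] [ 0.664 -0.258  0.159]
t 18.55 j [ 9.100e+00  1.470e+01 -3.130e+01  1.000e-01 -4.360e+01 -1.008e+02] p [ 0.5007 -0.1145  0.248 ] F [-4.5  4.   7.4] M [1.24 1.51 0.05] op 0.0291
grasp [ 0.502  -0.1144  0.089 ]
[[ 0.008  0.029  1.   ]
 [ 0.001  1.    -0.029]
 [-1.     0.001  0.008]]
```

View pics/side16.png

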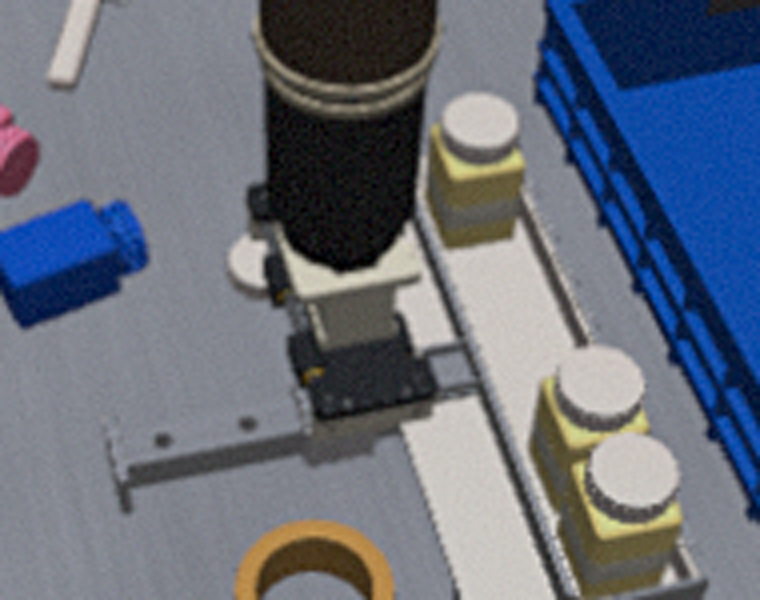

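View pics/top16.png

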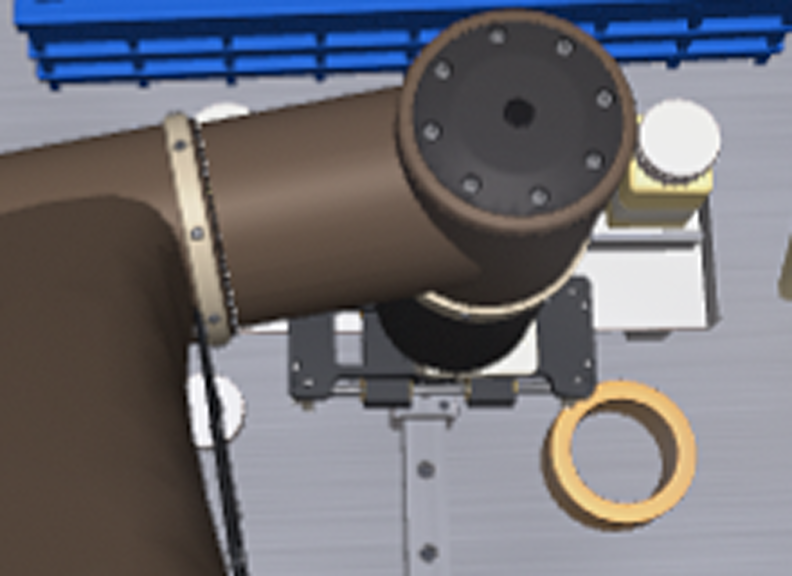

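View pics/w16.png

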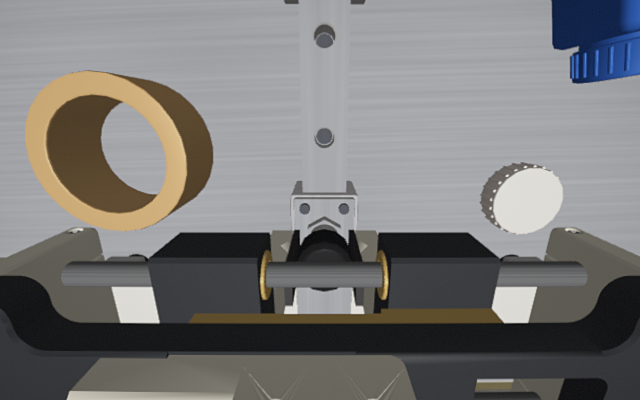

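The side view shows the jar standing at (478,180) in the narrowed lane, jars b and c in place, and both empty holes at (163,440) and (248,424). The knob is at its home height and pressed down with about 8 N. I hand the job in.

```bash
python3 - <<'E'
from plant import ctrl
print(ctrl.close_job()); o=ctrl.get_obs(); print(o['clock'],o['tool_pos'],o['force'],o['opening'])
E
```

```text
the job is handed in; nothing more can be done
None
the job is handed in; nothing more can be done
```

I stood the fallen yellow jar upright on the lane bed between the fences and let go of it. Then I pulled up the knob, slid the guide about 60 mm to the next hole, and let the pin down there. The job was handed in at about 18.6 s, with the gripper still closed on the knob.

**Last checks:**
- **Pin:** the grip height is back at 89 mm, the same as when home at the start. The arm presses the knob down with about 7–8 N against a hard stop.
- **Jar:** the side view shows it standing clear of both fences in the narrowed lane. Jars b and c have not moved, and the spare lid and tape roll showed no sign of having moved.
- **Small leftovers:** a side load of about 6 N remained on the knob. The grip point was 1–2 mm past the hole position I had predicted, about the size of the pin's play. Both lie across the lane or along it, not on the pin's seating.
- **Camera disagreement:** the top camera's reading of the jar's position disagreed with the side camera's, because the arm hid most of its lid. I relied on the side view there.

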